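# Strip the churro press for the wash-up

### The arm

A 6-joint arm with a two-finger parallel gripper is mounted at the origin on the work surface. World frame = base frame: x ahead of the robot, y to its left, z up, the work surface at z = 0. Lengths are in mm, angles in rad, forces in N, time in s.
With the tool pointing down it reaches from about 300 to 775 mm from the base axis. Payload 14.6 kg.
Tool frame: the origin (TCP) lies between the finger pads; the fingertips stand 19 mm ahead of it and the grasp point (between the pads) is the TCP (manip.tcp_to_tips is the distance from the TCP to the fingertips, in mm); x points along the fingers, z is the direction in which the jaws open and shut, and the axes are right-handed (so a half turn about x gives the same grasp; the last joint's range is limited). The gripper opens to 94 mm and grips with 3 to 60 N. Pads are 16 mm wide; open, the fingers measure 119 mm over their backs; the gripper's body (75 mm by 177 mm) begins 78 mm behind the grasp point.
Start: joints at [-1.321, 0.3, 1.521, -0, 1.321, -0.067], TCP at [171.333, -522.623, 224.446] pointing down, gripper open.
Joint ranges: [-3.03, 3.03], [-0.79, 2.21], [0.23, 2.52], [-1.04, 4.18], [0, 3.07], [-2.55, 2.55]. Speed limits (rad/s): [2.22, 2.22, 2.57, 3.14, 3.14, 3.14].

### API

Orientations are given as [roll, pitch, yaw] about the fixed x, y, z axes, in that order (R = Rz(yaw) Ry(pitch) Rx(roll)).
In Python, from cell import manip gives the robot as it stands.
- The arm moves only by the tool jog_arm, never from a script. Its argument "moves" is a list that holds one entry, the list of rows, each a list of 6 numbers: the shift along the world's x, y, z in mm, then the turn, a rotation vector about the world's x, y, z in degrees. In form: [[[dx, dy, dz, wx, wy, wz], ...]]. A call has 1 to 5 rows; each row shifts and turns the pose as measured when the row begins; what a row does not reach is not made up. A row lasts 1/10 s, in which the tool goes at most 50 mm and 8.59 degrees, less where a joint would pass 70% of its speed; a pose out of reach is approached as far as the arm can. A call is refused whole if a number of a shift passes 50 or a number of a turn 8.59, either way. A call with a gripper value outside its range is refused whole. "gripper" is the opening, from -1 (shut) to 1 (fully open), set as the call begins (left out, the last holds). The fingers move at their own pace and stop on an object; "squeeze" is the grip in N (left out, the last holds). Time passes only in rows, so rows that do not move let the fingers close. It gives the time, the measured TCP pose, the force and the opening at its end, in the units of the state.
- manip.read_state(): the state, without advancing time (a new reading comes with each control period).
- manip.camera(name): name is "scene" or "top" or "wrist"; returns (picture, depth): 384x512x3 uint8, blue, green, red; 384x512 float32, mm along the optical axis (not along the pixel's ray), 0 where there is no reading.
- manip.camera_params(name): a dict with "fx", "fy", "cx", "cy" (pixels), "rvec" (rotation vector, rad) and "tvec" (3), from world to camera coordinates, as OpenCV has them. Camera axes: x right, y down, z forward; pixel columns grow to the right and rows downward; lengths in mm; the calibration is good to about 2 mm. A picture is of the moment at which its call begins: read the wrist's pose just before it. camera_params takes no time and is no camera call; for the wrist camera it gives the pose at the moment of the call.
- manip.sign_off(): hands the job in, once; it reports no verdict.
The state is a dict: "clock": time; "joints": joint angles; "qd": joint speeds; "effort": joint torques, N m; "eef_pos": TCP position; "eef_rot": TCP orientation; "wrist_force": force on the tool from outside, world axes, zero at the start; "moment": the same for the moment, N m; "finger_gap": finger opening in mm.
Only numpy, scipy, OpenCV 4.12 (cv2) and the standard library are available. Lean on these libraries where they do the work, as an engineer would, in place of code of your own. Each camera call takes 0.05 s, during which the arm holds its last target. There are 200 camera calls.

### The job

The bakery is closing and the churro press has to be stripped for washing: unscrew the closing plug from its outlet, draw it out and lay it in the sheet pan. Lift every flour dredger off the rack, up over the front rail, and stand it upright on the floor of the same pan, ready to carry to the sink; plug and dredgers may go in any order. Set things down rather than drop them, and leave the bowl, the tub and the pastry brush where they are.

Things in the scene. Friction and masses are not known exactly. Their poses are not given: they have to be found in the camera images.
- press: fixed churro press: level steel barrel 120 mm across, 240 long (end rings 132 across), gear housing and crank behind. x runs along the barrel away from the outlet and, within 0.12 rad, from the robot; stands left or right of the pan. Origin on the bench below the middle of the seated plug's crossbar; axis of barrel and port 150 mm above the bench; barrel's flat front at x = 115 mm
- port (a point): centre of the outlet's mouth, axes as press; it faces -x. Spout 60 mm across, 65 long, bore 37 wide, 50 deep. Right-hand thread, 18 mm lead, 1 mm play, turns easily: unscrewing, the top of the crossbar goes to +y; it lets go after 290 to 330 degrees, some 16 mm out, the shank still in the bore. Draw it out 42 mm in all; held loosely off-centre it may bind a little
- plug: loose white screw plug, 0.26 kg. x: screw axis, into the port; origin on it at the seat (inner face of the flange, which lies on the port's mouth at the start). Flange 52 mm across, 8 thick; before it (-x) a neck 22 mm thick carries the steel crossbar; behind it the threaded shank, 36 mm across, 42 long
- crossbar (a point): middle of the plug's steel crossbar, 50 mm in front (-x) of its origin, axes as plug: a round bar 12 mm thick along y, level at the start, with ball knobs 24 mm across centred 52 mm to either side; 30 mm free between knob and flange. A few N at a knob turn it. Held front to back from above, a knob can be carried round the screw axis with the tool leaning along; a hard pinch hardly pivots
- rack: fixed steel rack, one board 324 mm along y, 96 along x, across the pan from the press, front towards the robot (-x) within 0.12 rad. Origin on the bench below its middle; board top 60 mm above the bench. A round rail runs along the front edge (x -48 to -40 mm), its top 43 mm above the board; end and rear plates reach 42 mm above the board; nothing overhead
- dredger0: a steel flour-and-sugar dredger (shaker) with a domed, perforated lid, all alike: 66 mm across the lid band (63 to 79 mm up), 64 mm below it, 88 mm tall, about 0.2 kg, bottom-heavy; origin at the centre of its underside, z up. It starts upright on the rack's board. There are two to four of them; an absent one reads None.
- dredger1: a steel flour-and-sugar dredger (shaker) with a domed, perforated lid, all alike: 66 mm across the lid band (63 to 79 mm up), 64 mm below it, 88 mm tall, about 0.2 kg, bottom-heavy; origin at the centre of its underside, z up. It starts upright on the rack's board. There are two to four of them; an absent one reads None.
- dredger2: a steel flour-and-sugar dredger (shaker) with a domed, perforated lid, all alike: 66 mm across the lid band (63 to 79 mm up), 64 mm below it, 88 mm tall, about 0.2 kg, bottom-heavy; origin at the centre of its underside, z up. It starts upright on the rack's board. There are two to four of them; an absent one reads None.
- dredger3: a steel flour-and-sugar dredger (shaker) with a domed, perforated lid, all alike: 66 mm across the lid band (63 to 79 mm up), 64 mm below it, 88 mm tall, about 0.2 kg, bottom-heavy; origin at the centre of its underside, z up. It starts upright on the rack's board. There are two to four of them; an absent one reads None.
- pan: an aluminium quarter sheet pan, 330 mm along its x and 240 mm along its y, fixed on the bench between press and rack; origin at the centre of its underside; floor 4 mm thick, rim 26 mm high in all and 6 mm thick
- bowl: bystander: an open steel mixing bowl, 160 mm across, 80 mm high; origin at the centre of its underside
- tub: bystander: a yellow tub with a red lid, 100 mm across, 130 mm high; origin at the centre of its underside
- brush: bystander: a pastry brush 200 mm long, lying to the right, near the robot; origin under its middle
Mind the look-alikes: they are no part of the job. Of the things like the plug, leave any that is pink; of the rest the smaller one is meant. What is shaped like the dredger1 but pink or turquoise is not meant.

How it is judged:
By the outcome, as a careful person would: the job done as asked, in the order asked, and still so for the second after the job is handed in, with the robot touching nothing.
Of dredger0, dredger1, dredger2, dredger3 only 2 to 4 are there at a start; the rules pass over those that are not, and their reading is None.
At some moment in a run one of dredger0, dredger1, dredger2, dredger3 may be knocked a few centimetres aside while the robot is not near it.
It also fails if it takes over 210 s, if anything falls off the work surface, if the arm or the gripper's body presses on something with over 40 N, if the wrist force passes 120 N, or if a joint passes its speed limit or range.

## Working session

There is one attempt and no reset: what is moved stays moved. The work goes in short steps, Python scripts to look and compute and a tool call to move; the robot and the scene stay as the last step left them, time stands still between calls to the robot, and variables do not carry over. Pictures are saved under pics/ and viewed, about 12 in all and at most 16, crops included, and the job is handed in when it is done.

Besides the shell and the picture viewer there is one more tool, called after "Call:" in YAML: its name, and indented under it one key for each argument. jog_arm: Moves the arm, as the interface text tells. Its arguments: {"type":"object","properties":{"moves":{"type":"array","items":{"type":"array","items":{"type":"array","items":{"type":"number"}}}},"gripper":{"type":"number"},"squeeze":{"type":"number"}},"required":["moves"]}

```bash
mkdir -p pics; ls; cat > h.py <<'E'
import numpy as np,cv2
from cell import manip
from scipy.spatial.transform import Rotation as R
def snap(n,fn=None):
    p=manip.camera_params(n); im,d=manip.camera(n)
    if fn: cv2.imwrite(f'pics/{fn}.png',im)
    np.savez(f'/tmp/{n}.npz',im=im,d=d,**{k:np.array(v) for k,v in p.items()})
    return im,d,p
def load(n):
    z=np.load(f'/tmp/{n}.npz'); return z['im'],z['d'],{k:z[k] for k in ['fx','fy','cx','cy','rvec','tvec']}
def cloud(d,p):
    v,u=np.mgrid[:d.shape[0],:d.shape[1]]
    c=np.stack([(u-p['cx'])/p['fx']*d,(v-p['cy'])/p['fy']*d,d],-1)
    M=cv2.Rodrigues(np.array(p['rvec'],float))[0]
    return (c-np.array(p['tvec']).ravel())@M
def st():
    s=manip.read_state(); 
    print(s['clock'],np.round(s['eef_pos'],1),np.round(s['eef_rot'],3),np.round(s['wrist_force'],1),round(s['finger_gap'],1),np.round(s['joints'],2)); return s
E
python3 - <<'E'
from h import *
st()
a=snap('scene','scene0');b=snap('top','top0')
for n in('scene','top'):print(manip.camera_params(n))
E
```

```text
pics
0.0 [ 171.3 -522.4  223.9] [3.072 1.57  1.818] [-0.4 -0.1  0.6] 94.1 [-1.32  0.3   1.52  0.    1.32 -0.07]
{'fx': 347.5227789715114, 'fy': 347.5227789715114, 'cx': 262.4808331828587, 'cy': 188.59732211147718, 'rvec': array([ 1.94422084,  1.08354527, -0.60617958]), 'tvec': array([-298.49067526, -166.60722931, 1571.25486588])}
{'fx': 357.4958649728065, 'fy': 357.4958649728065, 'cx': 258.69812334998005, 'cy': 192.66752073665498, 'rvec': array([ 2.15475412, -2.14065709,  0.17685286]), 'tvec': array([  20.26300702,  565.01264476, 1015.04230624])}
```

View pics/scene0.png

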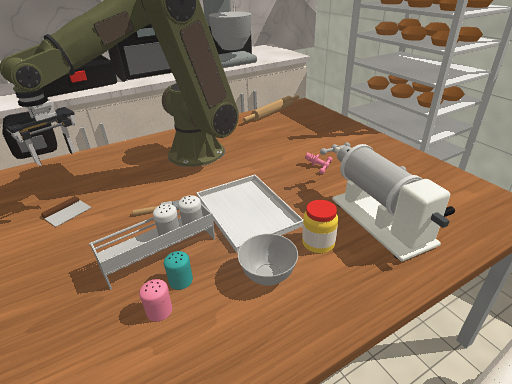

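View pics/top0.png

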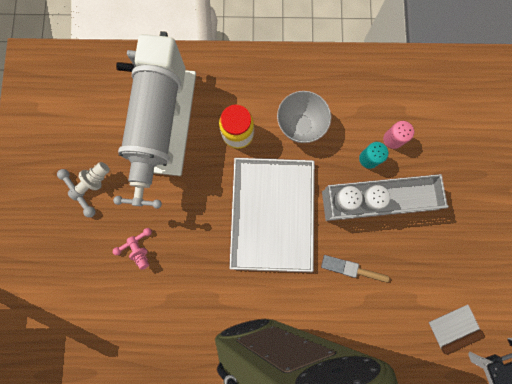

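The top view shows the press at (150,110) with the plug seated at (138,201), plus two dredgers on the rack at (349,197) and (376,197).

- **Plug look-alikes:** a larger loose white plug at (85,190) and a pink one at (135,248).
- **Dredger look-alikes:** teal at (375,155) and pink at (400,133).
- **Choice:** the seated plug, and the two steel dredgers on the rack.

```bash
python3 - <<'E'
from h import *
im,d,p=load('top');W=cloud(d,p)
def at(u,v):return np.round(W[v,u]).astype(int)
for nm,u,v in [('knobL',118,201),('knobR',158,204),('barmid',137,201),('d0',349,197),('d1',376,197),('spout',141,180),('barrelfront',145,150),('barrelback',155,80),('pan',272,215),('rackL',330,205),('tub',237,120),('bigplug',85,190),('pink',135,248),('brushe',388,279)]:print(nm,at(u,v))
Q=W.reshape(-1,3)
def box(nm,m):
    print(nm,m.sum());
    if m.sum()>20:
        r=cv2.minAreaRect(Q[m][:,:2].astype(np.float32));print(np.round(r[0],1),np.round(r[1],1),round(r[2],2),np.round(np.median(Q[m],0),1))
X,Y,Z=Q.T
x0,y0,_=at(137,201)
box('bar',(Z>140)&(Z<180)&(abs(X-x0)<25)&(abs(Y-y0)<80))
bar=(Z>140)&(Z<180)&(abs(X-x0)<25)&(abs(Y-y0)<80)
bx,by,_=at(150,110)
m=(Z>195)&(abs(X-bx)<110)&(abs(Y-by)<60);c=np.polyfit(X[m],Y[m],1);print('barrel axis dy/dx',c)
for nm,u,v in[('d0',349,197),('d1',376,197)]:
    a,b,_=at(u,v);m=(Z>122)&(abs(X-a)<40)&(abs(Y-b)<40);
    print(nm,(Q[m].min(0)+Q[m].max(0))/2,Q[m].max(0)-Q[m].min(0))
# rack plates / pan rim
a,b,_=at(385,200)
m=(Z>85)&(Z<115)&(abs(X-a)<90)&(abs(Y-b)<190);box('rack',m)
a,b,_=at(272,215);box('pan',(Z>15)&(Z<32)&(abs(X-a)<190)&(abs(Y-b)<140))
crop=cv2.resize(im[150:280,50:210],None,fx=4,fy=4,interpolation=cv2.INTER_CUBIC);cv2.imwrite('pics/crop1.png',crop)
E
```

```text
knobL [522 392 159]
knobR [516 289 156]
barmid [522 342 162]
d0 [ 539 -216  148]
d1 [ 539 -288  149]
spout [575 330 178]
barrelfront [646 313 210]
barrelback [836 299 206]
pan [503 -18   0]
rackL [ 524 -176   93]
tub [756  87 132]
bigplug [571 542  29]
pink [401 383  32]
brushe [ 315 -357   17]
bar 356
[529.7 345.3] [125.2  36. ] 85.59 [523.4 342.8 154. ]
barrel axis dy/dx [-9.27178012e-02  3.88705227e+02]
d0 [ 539.1082197  -220.96816036  138.34794605] [63.02157715 66.00469593 29.43472738]
d1 [ 541.77174307 -287.41505001  137.53639237] [63.63784273 78.47378909 29.0051764 ]
rack 946
[ 549.5 -335.1] [ 96.4 329.1] 5.96 [ 533.5 -314.4  101.1]
pan 875
[507.2 -17.2] [244.3 334.5] 88.39 [520.6 -29.1  24.4]
```

View pics/crop1.png

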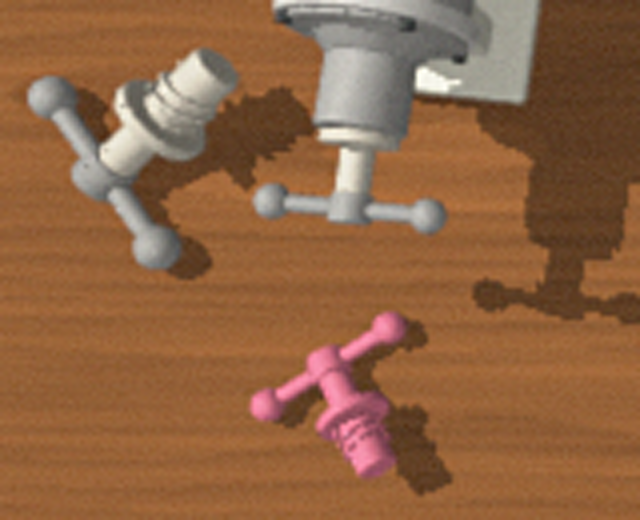

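```bash
cat >> h.py <<'E'
def goal(pos,xd,zd):
    """remaining shift (mm) and rotvec (deg) to a pose with tool x=xd, tool z=+-zd (nearer)"""
    s=st(); Rc=R.from_euler('xyz',s['eef_rot']).as_matrix()
    x=np.array(xd,float);x/=np.linalg.norm(x);z=np.array(zd,float);z-=x*(z@x);z/=np.linalg.norm(z)
    best=None
    for sg in(1,-1):
        T=np.stack([x,np.cross(sg*z,x),sg*z],1);w=R.from_matrix(T@Rc.T).as_rotvec(degrees=True)
        print(' shift',np.round(np.array(pos)-s['eef_pos'],1),'rot',np.round(w,1))
E
python3 - <<'E'
from h import *
s=st();print(R.from_euler('xyz',s['eef_rot']).as_matrix().round(3))
goal([541,-287,240],[0,0,-1],[np.cos(.1),np.sin(.1),0])
# dredger height: points
im,d,p=load('top');W=cloud(d,p);Q=W.reshape(-1,3);X,Y,Z=Q.T
g=cv2.cvtColor(im,cv2.COLOR_BGR2GRAY)
for v in(185,190,195,200,205):print([tuple(np.round(W[v,u]).astype(int)) for u in(340,349,358,362,366,376,386)])
E
```

```text
0.1 [ 171.3 -522.4  224. ] [3.08  1.57  1.826] [-0.1 -0.6  0.1] 94.1 [-1.32  0.3   1.52 -0.    1.32 -0.07]
[[-0.     0.95   0.312]
 [ 0.001  0.312 -0.95 ]
 [-1.     0.    -0.001]]
0.1 [ 171.3 -522.4  224. ] [3.08  1.57  1.826] [-0.1 -0.6  0.1] 94.1 [-1.32  0.3   1.52 -0.    1.32 -0.07]
 shift [369.7 235.4  16. ] rot [-0.  -0.  77.6]
 shift [369.7 235.4  16. ] rot [-1.000e-01  0.000e+00 -1.024e+02]
[(np.int64(580), np.int64(-205), np.int64(97)), (np.int64(584), np.int64(-235), np.int64(79)), (np.int64(587), np.int64(-266), np.int64(63)), (np.int64(587), np.int64(-278), np.int64(61)), (np.int64(586), np.int64(-289), np.int64(65)), (np.int64(573), np.int64(-292), np.int64(141)), (np.int64(587), np.int64(-348), np.int64(63))]
[(np.int64(559), np.int64(-194), np.int64(139)), (np.int64(558), np.int64(-217), np.int64(146)), (np.int64(559), np.int64(-241), np.int64(144)), (np.int64(573), np.int64(-278), np.int64(59)), (np.int64(562), np.int64(-269), np.int64(124)), (np.int64(559), np.int64(-290), np.int64(144)), (np.int64(560), np.int64(-318), np.int64(142))]
[(np.int64(545), np.int64(-194),
[... 277 characters left out ...]
nt64(-315), np.int64(148))]
[(np.int64(531), np.int64(-193), np.int64(143)), (np.int64(531), np.int64(-215), np.int64(150)), (np.int64(531), np.int64(-240), np.int64(146)), (np.int64(537), np.int64(-264), np.int64(102)), (np.int64(533), np.int64(-264), np.int64(137)), (np.int64(531), np.int64(-287), np.int64(149)), (np.int64(532), np.int64(-315), np.int64(146))]
[(np.int64(520), np.int64(-196), np.int64(128)), (np.int64(518), np.int64(-216), np.int64(143)), (np.int64(518), np.int64(-240), np.int64(143)), (np.int64(526), np.int64(-269), np.int64(83)), (np.int64(522), np.int64(-271), np.int64(112)), (np.int64(519), np.int64(-289), np.int64(143)), (np.int64(519), np.int64(-318), np.int64(138))]
```

Call:
jog_arm:
  moves:
    - [[37,23,4,0,0,7.8],[37,23,4,0,0,7.8],[37,23,4,0,0,7.8],[37,23,4,0,0,7.8],[37,23,4,0,0,7.8]]

```text
clock: 0.6
eef_pos: [357.6, -404.5, 242.2]
eef_rot: [3.065, 1.565, 2.506]
wrist_force: [0.2, -1.5, 0.2]
finger_gap: 93.8
```

Call:
jog_arm:
  moves:
    - [[37,23,0,0,0,7.8],[37,23,0,0,0,7.8],[37,23,0,0,0,7.8],[37,23,0,0,0,7.8],[37,23,0,0,0,7.8]]

```text
clock: 1.1
eef_pos: [549.3, -282.9, 241.8]
eef_rot: [2.986, 1.564, 3.137]
wrist_force: [0.8, -0.8, -0.1]
finger_gap: 93.9
```

```bash
python3 - <<'E'
from h import *
goal([541,-293,240],[0,0,-1],[np.cos(.1),np.sin(.1),0])
im,d,p=snap('wrist','w1');W=cloud(d,p);Q=W.reshape(-1,3);X,Y,Z=Q.T
for b in(-220,-293):
    m=(Z>130)&(Z<152)&(abs(X-540)<45)&(abs(Y-b)<37);print(m.sum(),Q[m].min(0).round(),Q[m].max(0).round()) if m.sum() else print(0)
E
```

```text
1.1 [ 549.3 -282.9  241.8] [2.986 1.564 3.137] [ 0.8 -0.8 -0.1] 93.9 [-0.53  0.45  1.28 -0.    1.42 -0.68]
 shift [ -8.3 -10.1  -1.8] rot [-0.  -0.4 -2.9]
 shift [ -8.3 -10.1  -1.8] rot [  0.6  -0.  177.1]
5716 [ 506. -254.  136.] [ 572. -189.  150.]
4808 [ 509. -329.  130.] [ 574. -264.  150.]
```

View pics/w1.png

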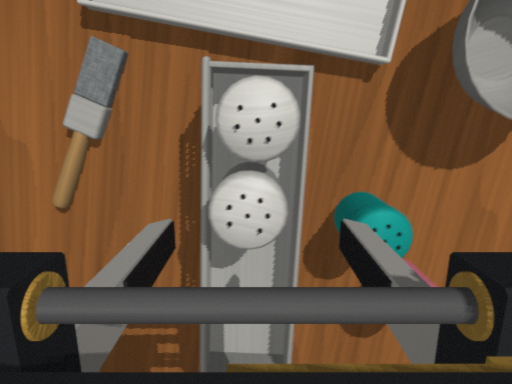

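The dredgers show at (258,118) and (248,210) in the wrist view. Dredger1 is centred near (541.5,-296.5) and dredger0 near (539,-221.5).

Call:
jog_arm:
  moves:
    - [[-8,-13,-10,0,0,-2.9],[0,0,-30,0,0,0],[0,0,-30,0,0,0],[0,0,-30,0,0,0],[0,0,-8,0,0,0]]

```text
clock: 1.65
eef_pos: [544.0, -292.7, 127.5]
eef_rot: [2.763, 1.564, 2.871]
wrist_force: [0.6, -0.3, 0.1]
finger_gap: 94.2
```

```bash
python3 - <<'E'
from h import *
goal([541.5,-296.5,131],[0,0,-1],[np.cos(.1),np.sin(.1),0])
E
```

```text
1.65 [ 544.  -292.7  127.5] [2.763 1.564 2.871] [ 0.6 -0.3  0.1] 94.2 [-0.55  0.54  1.41 -0.    1.19 -0.66]
 shift [-2.5 -3.8  3.5] rot [-0.1 -0.4 -0.4]
 shift [-2.5 -3.8  3.5] rot [  0.6  -0.2 179.6]
```

Call:
jog_arm:
  moves:
    - [[-2.5,-4,3.5,0,0,0],[0,0,0,0,0,0],[0,0,0,0,0,0],[0,0,0,0,0,0],[0,0,0,0,0,0]]
  gripper: -1
  squeeze: 20

```text
clock: 2.15
eef_pos: [540.9, -299.3, 134.7]
eef_rot: [3.005, 1.567, 3.108]
wrist_force: [-0.2, -0.3, -1.7]
finger_gap: 65.8
```

Call:
jog_arm:
  moves:
    - [[0,0,0,0,0,0],[0,0,0,0,0,0],[0,0,5,0,0,0],[0,0,10,0,0,0],[0,0,15,0,0,0]]

```text
clock: 2.65
eef_pos: [540.4, -298.6, 165.1]
eef_rot: [2.791, 1.564, 2.894]
wrist_force: [0.3, -0.1, -2.1]
finger_gap: 65.8
```

Call:
jog_arm:
  moves:
    - [[0,0,30,0,0,0],[0,0,30,0,0,0],[0,0,25,0,0,0],[0,0,0,0,0,0],[8,30,0,0,0,0]]

```text
clock: 3.15
eef_pos: [547.7, -270.3, 257.9]
eef_rot: [-2.96, 1.567, -2.859]
wrist_force: [0.9, 0.9, -2.8]
finger_gap: 65.6
```

Call:
jog_arm:
  moves:
    - [[8,40,0,0,0,0],[8,40,0,0,0,0],[8,40,0,0,0,0],[8,40,0,0,0,0],[0,30,0,0,0,0]]

```text
clock: 3.65
eef_pos: [578.8, -73.9, 253.5]
eef_rot: [3.009, 1.563, 3.106]
wrist_force: [-0.7, 0.5, -1.9]
finger_gap: 65.5
```

Call:
jog_arm:
  moves:
    - [[0,0,-30,0,0,0],[0,0,-30,0,0,0],[0,0,-30,0,0,0],[0,0,-30,0,0,0],[0,0,0,0,0,0]]

```text
clock: 4.15
eef_pos: [576.7, -67.9, 126.5]
eef_rot: [2.916, 1.56, 3.02]
wrist_force: [0.1, 0.2, -1.7]
finger_gap: 65.4
```

```bash
python3 - <<'E'
from h import *
goal([580,-70,79],[0,0,-1],[np.cos(.1),np.sin(.1),0])
E
```

```text
4.15 [576.7 -67.9 126.5] [2.916 1.56  3.02 ] [ 0.1  0.2 -1.7] 65.4 [-0.18  0.47  1.53 -0.    1.16 -0.28]
 shift [  3.3  -2.1 -47.5] rot [-0.1 -0.6 -0.2]
 shift [  3.3  -2.1 -47.5] rot [ 9.000e-01 -1.000e-01  1.798e+02]
```

Call:
jog_arm:
  moves:
    - [[0,0,-20,0,0,0],[0,0,-15,0,-0.5,0],[0,0,-5,0,0,0],[0,0,-2,0,0,0],[0,0,0,0,0,0]]

```text
clock: 4.65
eef_pos: [578.0, -68.2, 87.4]
eef_rot: [0.315, 1.569, 0.419]
wrist_force: [-0.3, -0.5, -1.9]
finger_gap: 65.5
```

Call:
jog_arm:
  moves:
    - [[0,0,-1.5,0,0,0],[0,0,-1.5,0,0,0],[0,0,0,0,0,0]]

```text
clock: 4.95
eef_pos: [578.9, -68.4, 86.5]
eef_rot: [-0.075, 1.566, 0.028]
wrist_force: [-0.8, 0.3, -1.9]
finger_gap: 65.6
```

Call:
jog_arm:
  moves:
    - [[0,0,-3,0,0,0],[0,0,-3,0,0,0],[0,0,0,0,0,0]]

```text
clock: 5.25
eef_pos: [579.1, -68.4, 80.4]
eef_rot: [-0.106, 1.566, -0.002]
wrist_force: [0.5, 0.2, -1.9]
finger_gap: 65.2
```

Call:
jog_arm:
  moves:
    - [[0,0,-3,0,0,0],[0,0,-2,0,0,0],[0,0,0,0,0,0]]

```text
clock: 5.55
eef_pos: [580.7, -68.6, 77.3]
eef_rot: [-0.177, 1.561, -0.073]
wrist_force: [0.2, 0.3, -2.1]
finger_gap: 65.7
```

Call:
jog_arm:
  moves:
    - [[0,0,-2.5,0,0,0],[0,0,0,0,0,0]]

```text
clock: 5.75
eef_pos: [581.5, -68.8, 76.5]
eef_rot: [-0.217, 1.559, -0.113]
wrist_force: [-0.5, -0.3, -2.4]
finger_gap: 65.6
```

Call:
jog_arm:
  moves:
    - [[0,0,-2.5,0,0,0],[0,0,0,0,0,0]]

```text
clock: 5.95
eef_pos: [581.8, -69.1, 75.5]
eef_rot: [-0.252, 1.557, -0.148]
wrist_force: [-0.7, 0.7, -2.3]
finger_gap: 65.2
```

Call:
jog_arm:
  moves:
    - [[0,0,-2.5,0,-0.6,0],[0,0,0,0,0,0]]

```text
clock: 6.15
eef_pos: [582.2, -69.3, 74.4]
eef_rot: [-0.204, 1.545, -0.099]
wrist_force: [-0.1, -0.0, -2.2]
finger_gap: 65.9
```

Call:
jog_arm:
  moves:
    - [[0,0,-2.5,0,0,0],[0,0,0,0,0,0]]

```text
clock: 6.35
eef_pos: [582.4, -69.6, 73.3]
eef_rot: [-0.22, 1.544, -0.115]
wrist_force: [0.2, -0.2, -1.2]
finger_gap: 65.7
```

```bash
python3 - <<'E'
from h import *
goal([580,-70,75],[0,0,-1],[np.cos(.1),np.sin(.1),0])
im,d,p=snap('scene')
cv2.imwrite('pics/sc1.png',cv2.resize(im[150:280,170:340],None,fx=4,fy=4))
E
```

```text
6.35 [582.4 -69.6  73.3] [-0.22   1.544 -0.115] [ 0.2 -0.2 -1.2] 65.7 [-0.18  0.53  1.58  0.    1.01 -0.29]
 shift [-2.4 -0.4  1.7] rot [ 0.2  1.5 -0.2]
 shift [-2.4 -0.4  1.7] rot [ -2.4   0.3 179.7]
```

View pics/sc1.png

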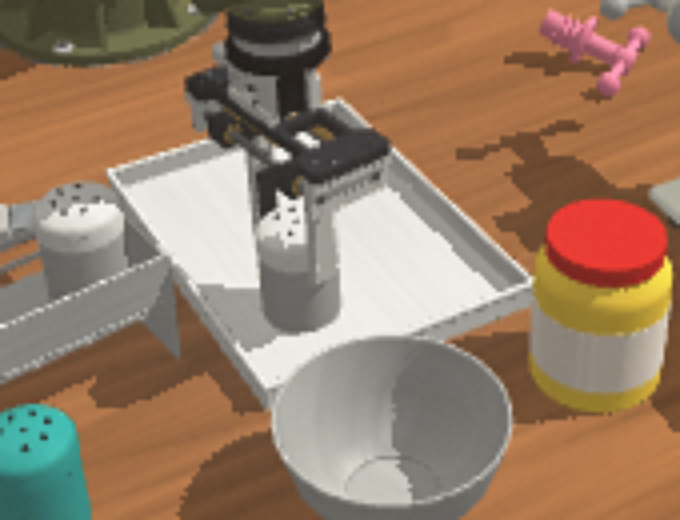

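The dredger at (300,270) in the crop is upright at the pan floor, and the load is easing, which means contact has begun. I'll straighten the tilt, settle it and release.

Call:
jog_arm:
  moves:
    - [[-1,0,1,0,1.5,0],[0,0,-2.5,0,0,0],[0,0,0,0,0,0]]

```text
clock: 6.7
eef_pos: [581.3, -69.7, 72.3]
eef_rot: [-1.757, 1.568, -1.653]
wrist_force: [0.3, 0.4, -2.2]
finger_gap: 65.7
```

Call:
jog_arm:
  moves:
    - [[0,0,-2.5,0,0,0],[0,0,0,0,0,0]]

```text
clock: 6.9
eef_pos: [581.4, -69.9, 71.1]
eef_rot: [-1.497, 1.567, -1.392]
wrist_force: [0.0, 0.9, -2.0]
finger_gap: 65.4
```

Call:
jog_arm:
  moves:
    - [[0,0,-3,0,0,0],[0,0,0,0,0,0]]

```text
clock: 7.1
eef_pos: [581.8, -70.2, 69.4]
eef_rot: [-1.236, 1.566, -1.131]
wrist_force: [-0.0, -0.9, -1.8]
finger_gap: 65.4
```

Call:
jog_arm:
  moves:
    - [[0,0,-2,0,0,0],[0,0,0,0,0,0]]

```text
clock: 7.3
eef_pos: [581.9, -70.4, 68.5]
eef_rot: [-1.138, 1.565, -1.033]
wrist_force: [0.2, 0.2, -1.5]
finger_gap: 65.6
```

```bash
python3 - <<'E'
from h import *
s=st()
im,d,p=snap('wrist');W=cloud(d,p)
Q=W.reshape(-1,3);m=(abs(Q[:,0]-580)<20)&(abs(Q[:,1]+70)<25);print(np.percentile(Q[m][:,2],[5,50,90,97,99]) if m.sum() else 0)
im,d,p=snap('scene');W=cloud(d,p);Q=W.reshape(-1,3);m=(abs(Q[:,0]-580)<40)&(abs(Q[:,1]+70)<40)&(Q[:,2]<100);print(np.percentile(Q[m][:,2],[1,50,90,97,99]))
m=(abs(Q[:,0]-450)<40)&(abs(Q[:,1]+17)<40);print('floor',np.median(Q[m][:,2]))
E
```

```text
7.3 [581.9 -70.4  68.5] [-1.138  1.565 -1.033] [ 0.2  0.2 -1.5] 65.6 [-0.18  0.55  1.56 -0.    1.03 -0.28]
[ 88.0859185   92.51823091 180.25974682 181.21654596 181.70035761]
[9.11619667e-02 3.81420859e+01 8.79802722e+01 9.12184617e+01
 9.64341977e+01]
floor 466.98008106375454
```

Call:
jog_arm:
  moves:
    - [[0,0,-3,0,0,0],[0,0,0,0,0,0]]

```text
clock: 7.6
eef_pos: [582.1, -70.7, 66.8]
eef_rot: [-1.093, 1.564, -0.988]
wrist_force: [-0.0, -0.5, -2.3]
finger_gap: 65.4
```

```bash
python3 - <<'E'
from h import *
s=st()
for n in('wrist',):
    im,d,p=snap(n);W=cloud(d,p);Q=W.reshape(-1,3);m=(abs(Q[:,0]-580)<28)&(abs(Q[:,1]+70)<28)&(Q[:,2]<110);print(np.percentile(Q[m][:,2],[5,50,90,97,99]))
    for a in(560,570,580,590,600):
        k=m&(abs(Q[:,0]-a)<3)&(abs(Q[:,1]+70)<3);print(a,k.sum(),np.median(Q[k][:,2]) if k.sum() else 0)
    k=(abs(Q[:,0]-580)<100)&(abs(Q[:,1]-20)<30);print('floor',np.median(Q[k][:,2]))
E
```

```text
7.6 [582.1 -70.7  66.8] [-1.093  1.564 -0.988] [-0.  -0.5 -2.3] 65.4 [-0.18  0.55  1.56 -0.01  1.03 -0.28]
[83.58466145 89.2003544  91.301796   92.00750688 92.43728636]
560 161 88.61184777681929
570 177 90.60973130336066
580 156 91.20437950194044
590 161 90.71662562966975
600 153 89.11844588516021
floor 3.3870966626999586
```

Call:
jog_arm:
  moves:
    - [[0,0,-2,0,0,0],[0,0,0,0,0,0]]

```text
clock: 7.85
eef_pos: [582.2, -70.8, 65.8]
eef_rot: [-1.113, 1.564, -1.008]
wrist_force: [-0.4, 0.7, -1.4]
finger_gap: 65.8
```

Call:
jog_arm:
  moves:
    - [[0,0,-2,0,0,0],[0,0,0,0,0,0]]

```text
clock: 8.05
eef_pos: [582.3, -71.0, 65.0]
eef_rot: [-1.088, 1.563, -0.982]
wrist_force: [-0.0, 0.9, -1.6]
finger_gap: 65.6
```

Call:
jog_arm:
  moves:
    - [[0,0,-3,0,0,0],[0,0,0,0,0,0]]

```text
clock: 8.25
eef_pos: [582.5, -71.3, 63.2]
eef_rot: [-1.073, 1.562, -0.967]
wrist_force: [-0.8, -0.8, -1.1]
finger_gap: 65.6
```

```bash
cat >> h.py <<'E'
def dome(a,b):
    im,d,p=snap('wrist');Q=cloud(d,p).reshape(-1,3);k=(abs(Q[:,0]-a)<4)&(abs(Q[:,1]-b)<4)&(Q[:,2]<140);print('dome',k.sum(),np.median(Q[k][:,2]) if k.sum() else 0)
E
python3 - <<'E'
from h import *
st();dome(582,-71)
E
```

```text
8.25 [582.5 -71.3  63.2] [-1.073  1.562 -0.967] [-0.8 -0.8 -1.1] 65.6 [-0.18  0.55  1.56 -0.01  1.02 -0.28]
dome 302 91.03523093603246
```

The dome height stayed at 91 mm while the TCP went lower, so it is standing on the floor. Releasing.

Call:
jog_arm:
  moves:
    - [[0,0,1,0,0,0],[0,0,0,0,0,0],[0,0,0,0,0,0],[0,0,10,0,0,0],[0,0,20,0,0,0]]
  gripper: 1

```text
clock: 8.8
eef_pos: [581.0, -70.7, 91.3]
eef_rot: [-1.862, 1.565, -1.756]
wrist_force: [-0.3, 0.0, -0.8]
finger_gap: 93.8
```

Call:
jog_arm:
  moves:
    - [[0,0,40,0,0,0],[0,0,40,0,0,0],[0,0,40,0,0,0],[0,0,20,0,0,0],[-5,-40,0,0,0,0]]

```text
clock: 9.3
eef_pos: [575.8, -108.0, 242.7]
eef_rot: [-1.091, 1.564, -0.981]
wrist_force: [0.2, -0.3, 0.0]
finger_gap: 94.2
```

Call:
jog_arm:
  moves:
    - [[-8,-40,0,0,0,0],[-8,-40,0,0,0,0],[-8,-20,0,0,0,0],[0,0,0,0,0,0]]

```text
clock: 9.7
eef_pos: [550.1, -214.2, 247.2]
eef_rot: [-0.868, 1.559, -0.759]
wrist_force: [0.3, 0.0, -0.4]
finger_gap: 93.7
```

```bash
python3 - <<'E'
from h import *
im,d,p=snap('wrist','w2');Q=cloud(d,p).reshape(-1,3)
for a,b in((540,-221),(540,-296),(582,-71)):
    m=(Q[:,2]>(130 if b<-100 else 70))&(Q[:,2]<(152 if b<-100 else 100))&(abs(Q[:,0]-a)<60)&(abs(Q[:,1]-b)<38)
    if m.sum()>50:print(b,m.sum(),Q[m].min(0).round(),Q[m].max(0).round())
goal([539,-221.5,131],[0,0,-1],[np.cos(.1),np.sin(.1),0])
E
```

```text
-221 4695 [ 506. -255.  130.] [ 572. -189.  150.]
-71 3967 [549. -98.  70.] [614. -45.  94.]
9.75 [ 550.6 -213.1  247.3] [-0.84   1.559 -0.73 ] [ 0.3  0.5 -0.1] 94.0 [-0.43  0.37  1.38 -0.    1.39 -0.54]
 shift [ -11.6   -8.4 -116.3] rot [ 0.5  0.5 -0.5]
 shift [ -11.6   -8.4 -116.3] rot [ -0.8   0.7 179.5]
```

View pics/w2.png

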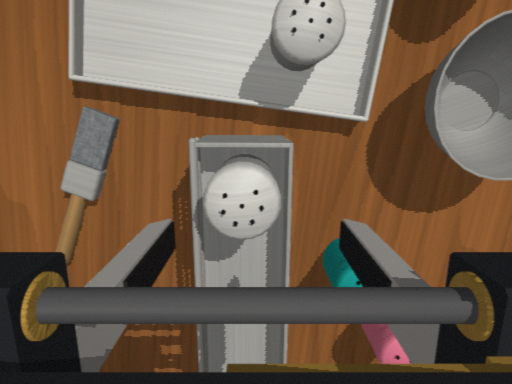

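The first dredger stands in the pan at (308,25). Dredger0 is still at (242,200), near world (539,-222).

Call:
jog_arm:
  moves:
    - [[-11,-8,-10,0.5,0.5,-0.5],[0,0,-35,0,0,0],[0,0,-35,0,0,0],[0,0,-28,0,0,0],[0,0,0,0,0,0]]

```text
clock: 10.25
eef_pos: [537.7, -217.5, 135.2]
eef_rot: [1.776, 1.568, 1.879]
wrist_force: [-0.1, 0.6, -0.3]
finger_gap: 94.2
```

```bash
python3 - <<'E'
from h import *
goal([539,-221.5,131],[0,0,-1],[np.cos(.1),np.sin(.1),0])
E
```

```text
10.25 [ 537.7 -217.5  135.2] [1.776 1.568 1.879] [-0.1  0.6 -0.3] 94.2 [-0.45  0.45  1.53  0.    1.16 -0.55]
 shift [ 1.3 -4.  -4.2] rot [-0.2 -0.1 -0.2]
 shift [ 1.3 -4.  -4.2] rot [ 1.000e-01 -2.000e-01  1.798e+02]
```

Call:
jog_arm:
  moves:
    - [[1,-4,-3.5,0,0,0],[0,0,0,0,0,0],[0,0,0,0,0,0],[0,0,0,0,0,0],[0,0,0,0,0,0]]
  gripper: -1
  squeeze: 25

```text
clock: 10.75
eef_pos: [540.0, -221.4, 136.0]
eef_rot: [0.212, 1.568, 0.317]
wrist_force: [0.1, -0.3, -1.5]
finger_gap: 65.4
```

Call:
jog_arm:
  moves:
    - [[0,0,0,0,0,0],[0,0,0,0,0,0],[0,0,15,0,0,0],[0,0,30,0,0,0],[0,0,30,0,0,0]]

```text
clock: 11.25
eef_pos: [538.2, -220.5, 209.2]
eef_rot: [2.18, 1.565, 2.284]
wrist_force: [1.5, -0.1, -1.4]
finger_gap: 65.6
```

Call:
jog_arm:
  moves:
    - [[0,0,30,0,0,0],[0,0,10,0,0,0],[5,30,0,0,0,0],[8,40,0,0,0,0],[8,40,0,0,0,0]]

```text
clock: 11.75
eef_pos: [559.1, -111.8, 252.5]
eef_rot: [1.607, 1.569, 1.705]
wrist_force: [1.2, 0.1, -0.9]
finger_gap: 65.4
```

```bash
python3 - <<'E'
from h import *
goal([580,30,80],[0,0,-1],[np.cos(.1),np.sin(.1),0])
E
```

```text
11.75 [ 559.1 -111.8  252.5] [1.607 1.569 1.705] [ 1.2  0.1 -0.9] 65.4 [-0.26  0.33  1.42  0.    1.39 -0.36]
 shift [  20.9  141.8 -172.5] rot [-0.1 -0.   0.1]
 shift [  20.9  141.8 -172.5] rot [  -0.     0.2 -179.9]
```

Call:
jog_arm:
  moves:
    - [[6,40,0,0,0,0],[6,40,0,0,0,0],[6,40,0,0,0,0],[2,18,0,0,0,0],[0,0,-20,0,0,0]]

```text
clock: 12.25
eef_pos: [579.2, 36.5, 228.9]
eef_rot: [2.033, 1.567, 2.135]
wrist_force: [0.4, -0.9, -2.2]
finger_gap: 65.4
```

Call:
jog_arm:
  moves:
    - [[0,0,-40,0,0,0],[0,0,-40,0,0,0],[0,0,-40,0,0,0],[0,0,-15,0,0,0],[0,0,0,0,0,0]]

```text
clock: 12.75
eef_pos: [575.4, 38.2, 82.2]
eef_rot: [2.717, 1.561, 2.821]
wrist_force: [0.3, 0.8, -1.6]
finger_gap: 65.9
```

```bash
python3 - <<'E'
from h import *
s=goal([580,30,75],[0,0,-1],[np.cos(.1),np.sin(.1),0]);dome(580,30)
E
```

```text
12.75 [575.4  38.2  82.2] [2.717 1.561 2.821] [ 0.3  0.8 -1.6] 65.9 [ 0.    0.51  1.57  0.    1.06 -0.1 ]
 shift [ 4.6 -8.2 -7.2] rot [-0.2 -0.5 -0.2]
 shift [ 4.6 -8.2 -7.2] rot [  0.8  -0.3 179.8]
dome 247 93.64608886813976
```

Call:
jog_arm:
  moves:
    - [[0,0,-3,0,0,0],[0,0,0,0,0,0],[0,0,-2,0,0,0],[0,0,0,0,0,0]]

```text
clock: 13.2
eef_pos: [577.3, 38.1, 81.2]
eef_rot: [2.293, 1.566, 2.397]
wrist_force: [0.3, -0.2, -2.1]
finger_gap: 65.6
```

```bash
python3 - <<'E'
from h import *
st();dome(576,38)
E
```

```text
13.2 [577.3  38.1  81.2] [2.293 1.566 2.397] [ 0.3 -0.2 -2.1] 65.6 [ 0.    0.52  1.57  0.    1.06 -0.1 ]
dome 263 93.18130034325931
```

Call:
jog_arm:
  moves:
    - [[0,0,-3,0,0,0],[0,0,0,0,0,0]]

```text
clock: 13.45
eef_pos: [577.8, 38.1, 79.3]
eef_rot: [1.903, 1.567, 2.007]
wrist_force: [-0.3, 0.4, -1.3]
finger_gap: 65.3
```

Call:
jog_arm:
  moves:
    - [[0,0,-3,0,0,0],[0,0,0,0,0,0]]

```text
clock: 13.65
eef_pos: [578.1, 38.1, 78.7]
eef_rot: [1.49, 1.568, 1.594]
wrist_force: [0.2, 0.0, -1.9]
finger_gap: 65.5
```

```bash
python3 - <<'E'
from h import *
st();dome(577,38)
E
```

```text
13.65 [578.1  38.1  78.7] [1.49  1.568 1.594] [ 0.2  0.  -1.9] 65.5 [ 0.    0.52  1.57  0.    1.05 -0.1 ]
dome 260 91.72461776730249
```

Nearly on the floor. One more small step, then release.

Call:
jog_arm:
  moves:
    - [[0,0,-3,0,0,0],[0,0,0,0,0,0],[0,0,0,0,0,0]]

```text
clock: 14.0
eef_pos: [578.8, 38.0, 77.6]
eef_rot: [0.79, 1.567, 0.895]
wrist_force: [-0.2, -0.8, -1.8]
finger_gap: 65.6
```

Call:
jog_arm:
  moves:
    - [[0,0,0,0,0,0],[0,0,0,0,0,0],[0,0,0,0,0,0],[0,0,15,0,0,0],[0,0,30,0,0,0]]
  gripper: 1

```text
clock: 14.5
eef_pos: [577.0, 38.0, 120.3]
eef_rot: [2.508, 1.565, 2.613]
wrist_force: [0.5, -0.6, -0.6]
finger_gap: 94.2
```

Call:
jog_arm:
  moves:
    - [[0,0,45,0,0,0],[0,0,45,0,0,0],[0,0,45,0,0,0],[0,0,45,0,0,0],[0,0,0,0,0,0]]

```text
clock: 15.0
eef_pos: [575.5, 38.1, 316.9]
eef_rot: [0.565, 1.566, 0.669]
wrist_force: [0.6, -0.5, 0.6]
finger_gap: 93.9
```

```bash
python3 - <<'E'
from h import *
goal([520,291,270],[0,0,-1],[np.cos(.08),-np.sin(.08),0])
im,d,p=snap('top','top2');Q=cloud(d,p).reshape(-1,3)
E
```

```text
15.0 [575.5  38.1 316.9] [0.565 1.566 0.669] [ 0.6 -0.5  0.6] 93.9 [ 0.    0.31  1.3   0.    1.53 -0.1 ]
 shift [-55.5 252.9 -46.9] rot [ -0.1   0.2 -10.6]
 shift [-55.5 252.9 -46.9] rot [ -0.3  -0.2 169.4]
```

Call:
jog_arm:
  moves:
    - [[-11,44,0,0,0,-2.1],[-11,44,0,0,0,-2.1],[-11,44,0,0,0,-2.1],[-11,44,0,0,0,-2.1],[-11,44,0,0,0,-2.1]]
  gripper: -0.1

```text
clock: 15.55
eef_pos: [516.6, 259.7, 310.5]
eef_rot: [3.069, 1.565, 2.975]
wrist_force: [0.2, 1.4, 0.0]
finger_gap: 57.4
```

Call:
jog_arm:
  moves:
    - [[0,0,0,0,0,0],[0,0,0,0,0,0]]

```text
clock: 15.75
eef_pos: [514.0, 264.2, 308.6]
eef_rot: [-3.049, 1.562, -3.138]
wrist_force: [-0.6, 0.7, -0.6]
finger_gap: 43.6
```

```bash
python3 - <<'E'
from h import *
st()
im,d,p=snap('wrist','w3');Q=cloud(d,p).reshape(-1,3);X,Y,Z=Q.T
m=(Z>135)&(Z<170)&(X>500)&(X<540)&(Y>270)&(Y<420)
print(m.sum(),Q[m].min(0),Q[m].max(0))
for lo,hi in((270,305),(305,330),(330,355),(355,380),(380,420)):
    k=m&(Y>lo)&(Y<hi);print(lo,k.sum(),Q[k].min(0).round(1),Q[k].max(0).round(1)) if k.sum() else 0
k=(Z>203)&(X>650)&(X<800)&(Y>250)&(Y<400)
if k.sum()>50:print('barrel',np.polyfit(X[k],Y[k],1))
k=(Z>170)&(Z<185)&(X>560)&(X<640)&(abs(Y-335)<35);print('spout',k.sum(),Q[k].min(0),Q[k].max(0),np.polyfit(X[k],Y[k],1))
# dredger check from top
im,d,p=load('top');Q=cloud(d,p).reshape(-1,3)
for a,b in((582,-71),(579,38)):
    m=(Q[:,2]>70)&(Q[:,2]<96)&(abs(Q[:,0]-a)<45)&(abs(Q[:,1]-b)<45);print(a,b,m.sum(),Q[m].min(0).round(),Q[m].max(0).round())
E
```

```text
15.75 [514.  264.2 308.6] [-3.049  1.562 -3.138] [-0.6  0.7 -0.6] 43.6 [0.41 0.32 1.3  0.   1.53 0.5 ]
2785 [505.64477338 283.30856774 144.5805408 ] [539.98261809 408.88857763 160.87542642]
270 464 [505.6 283.3 145.4] [529.2 305.  159. ]
305 354 [512.6 305.1 145.8] [526.1 329.9 153.8]
330 821 [511.2 330.  145.5] [540.  354.9 160.9]
355 435 [512.9 355.  144.6] [535.6 380.  157.1]
380 711 [515.5 380.1 144.6] [538.4 408.9 158.5]
barrel [-2.18331157e-01  4.79965796e+02]
spout 4572 [562.35792243 300.14680961 170.00242739] [639.97012628 369.97491415 184.99702628] [-6.12697608e-02  3.75397281e+02]
582 -71 123 [553. -97.  75.] [611. -75.  95.]Traceback (most recent call last):
  File "<stdin>", line 14, in <module>
    return umr_minimum(a, axis, None, out, keepdims, initial, where)
ValueError: zero-size array to reduction operation minimum which has no identity
```

View pics/w3.png

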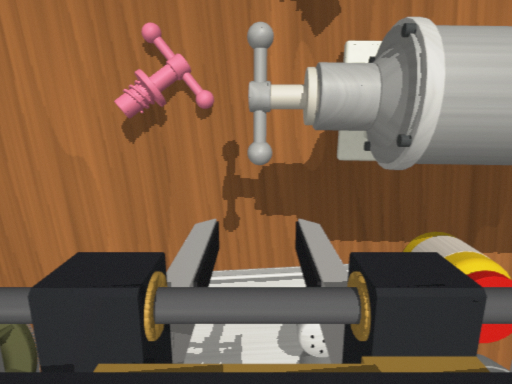

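The bar's knobs are at (260,152) and (260,35). Knob R's centre is about (517.4,295.3,148), the crossbar's centre about (522.2,346.2,148.5), and the press yaw about -0.094. I'll descend onto knob R.

Call:
jog_arm:
  moves:
    - [[3,31,-20,0,0,-0.6],[0,0,-40,0,0,0],[0,0,-40,0,0,0],[0,0,-25,0,0,0],[0,0,0,0,0,0]]

```text
clock: 16.3
eef_pos: [518.7, 289.6, 179.2]
eef_rot: [-3.027, 1.562, -3.133]
wrist_force: [0.1, -1.1, -0.0]
finger_gap: 42.2
```

```bash
cat >> h.py <<'E'
yaw=-.094;EX=np.array([np.cos(yaw),np.sin(yaw),0]);EY=np.array([-np.sin(yaw),np.cos(yaw),0]);EZ=np.array([0,0,1.])
C=np.array([522.2,346.2,148.5])
def knob(th,r=52,out=None):
    t=np.radians(th);o=th*18/360 if out is None else out
    return C-EX*o+r*(-np.cos(t)*EY+np.sin(t)*EZ)
E
python3 - <<'E'
from h import *
goal(knob(0),[0,0,-1],EX)
for a in range(0,181,15):print(a,(knob(a+15)-knob(a)).round(1))
E
```

```text
16.3 [518.7 289.6 179.2] [-3.027  1.562 -3.133] [ 0.1 -1.1 -0. ] 42.2 [0.45 0.44 1.44 0.   1.27 0.55]
 shift [ -1.3   4.9 -30.7] rot [ 0.  -0.5  0.7]
 shift [ -1.3   4.9 -30.7] rot [  -0.8   -0.  -179.3]
0 [-0.6  1.8 13.5]
15 [-0.3  5.2 12.5]
30 [ 0.   8.3 10.8]
45 [ 0.3 10.8  8.3]
60 [ 0.4 12.6  5.2]
75 [ 0.5 13.5  1.8]
90 [ 0.5 13.5 -1.8]
105 [ 0.4 12.6 -5.2]
120 [ 0.3 10.8 -8.3]
135 [  0.    8.3 -10.8]
150 [ -0.3   5.2 -12.5]
165 [ -0.6   1.8 -13.5]
180 [ -0.9  -1.7 -13.5]
```

Call:
jog_arm:
  moves:
    - [[-1.5,5,-15,0,-0.5,0.7],[0,0,-14,0,0,0],[0,0,0,0,0,0]]

```text
clock: 16.6
eef_pos: [519.1, 292.2, 152.0]
eef_rot: [0.378, 1.568, 0.281]
wrist_force: [-0.4, -0.5, 0.7]
finger_gap: 42.2
```

```bash
python3 - <<'E'
from h import *
goal(knob(0),[0,0,-1],EX)
E
```

```text
16.6 [519.1 292.2 152. ] [0.378 1.568 0.281] [-0.4 -0.5  0.7] 42.2 [ 0.45  0.46  1.47 -0.    1.21  0.55]
 shift [-1.8  2.2 -3.5] rot [-0.   0.1  0.2]
 shift [-1.8  2.2 -3.5] rot [ 2.000e-01  1.000e-01 -1.798e+02]
```

Call:
jog_arm:
  moves:
    - [[-1.8,2.5,-4,0,0,0],[0,0,0,0,0,0],[0,0,0,0,0,0],[0,0,0,0,0,0],[0,0,0,0,0,0]]
  gripper: -1
  squeeze: 12

```text
clock: 17.1
eef_pos: [518.1, 294.4, 151.2]
eef_rot: [0.518, 1.566, 0.419]
wrist_force: [-0.5, -0.6, 0.4]
finger_gap: 22.8
```

Call:
jog_arm:
  moves:
    - [[-0.6,2,13.5,0,0,0],[-0.3,5,12.5,0,0,0]]

```text
clock: 17.3
eef_pos: [517.0, 301.2, 177.9]
eef_rot: [0.463, 1.568, 0.363]
wrist_force: [-0.2, -0.1, -0.0]
finger_gap: 23.2
```

```bash
python3 - <<'E'
from h import *
goal(knob(30),[0,0,-1],EX)
E
```

```text
17.3 [517.  301.2 177.9] [0.463 1.568 0.363] [-0.2 -0.1 -0. ] 23.2 [ 0.47  0.44  1.43 -0.    1.26  0.57]
 shift [-0.6  0.3 -3.4] rot [-0.1  0.2  0.3]
 shift [-0.6  0.3 -3.4] rot [ 3.000e-01  1.000e-01 -1.797e+02]
```

Call:
jog_arm:
  moves:
    - [[-0.3,8.3,9,0,0,0],[0,11,8,0,0,0],[0.3,12.6,5,0,0,0],[0.5,13.5,1.8,0,0,0]]

```text
clock: 17.7
eef_pos: [518.6, 350.0, 208.6]
eef_rot: [0.517, 1.561, 0.417]
wrist_force: [4.1, -0.2, -5.4]
finger_gap: 23.2
```

```bash
sed -i 's/346.2,148.5/346.2,150/' h.py; python3 - <<'E'
from h import *
goal(knob(90),[0,0,-1],EX)
E
```

```text
17.7 [518.6 350.  208.6] [0.517 1.561 0.417] [ 4.1 -0.2 -5.4] 23.2 [ 0.54  0.48  1.32 -0.    1.34  0.64]
 shift [-0.9 -3.3 -6.6] rot [-0.2  0.5  0.4]
 shift [-0.9 -3.3 -6.6] rot [   0.8    0.4 -179.6]
```

Call:
jog_arm:
  moves:
    - [[-0.5,6,-6,0,0.4,0],[0,12,-5,0,0,0],[0,12,-8,0,0,0]]

```text
clock: 18.0
eef_pos: [518.9, 382.9, 191.6]
eef_rot: [0.857, 1.562, 0.757]
wrist_force: [3.5, -3.7, 0.7]
finger_gap: 23.2
```

```bash
python3 - <<'E'
from h import *
goal(knob(125),[0,0,-1],EX);goal(knob(150),[0,0,-1],EX);goal(knob(180),[0,0,-1],EX)
E
```

```text
18.0 [518.9 382.9 191.6] [0.857 1.562 0.757] [ 3.5 -3.7  0.7] 23.2 [0.58 0.53 1.27 0.   1.33 0.68]
 shift [-0.2 -6.4  1. ] rot [-0.3  0.4  0.3]
 shift [-0.2 -6.4  1. ] rot [   0.6    0.5 -179.7]
18.0 [518.9 382.9 191.6] [0.857 1.562 0.757] [ 3.5 -3.7  0.7] 23.2 [0.58 0.53 1.27 0.   1.33 0.68]
 shift [  0.    8.9 -15.6] rot [-0.3  0.4  0.3]
 shift [  0.    8.9 -15.6] rot [   0.6    0.5 -179.7]
18.0 [518.9 382.9 191.6] [0.857 1.562 0.757] [ 3.5 -3.7  0.7] 23.2 [0.58 0.53 1.27 0.   1.33 0.68]
 shift [ -0.8  16.  -41.6] rot [-0.3  0.4  0.3]
 shift [ -0.8  16.  -41.6] rot [   0.6    0.5 -179.7]
```

Call:
jog_arm:
  moves:
    - [[0,3,-7,0,0.3,0],[0,3.5,-8,0,0,0],[0,3,-12,0,0,0],[0,1.5,-13,0,0,0],[0,0,0,0,0,0]]

```text
clock: 18.5
eef_pos: [517.0, 396.8, 145.8]
eef_rot: [2.217, 1.564, 2.119]
wrist_force: [0.8, -0.7, -0.9]
finger_gap: 23.1
```

```bash
python3 - <<'E'
from h import *
goal(knob(180),[0,0,-1],EX)
E
```

```text
18.5 [517.  396.8 145.8] [2.217 1.564 2.119] [ 0.8 -0.7 -0.9] 23.1 [0.6  0.59 1.29 0.01 1.26 0.69]
 shift [1.1 2.  4.2] rot [-0.3 -0.2  0.2]
 shift [1.1 2.  4.2] rot [  -0.3    0.5 -179.8]
```

Call:
jog_arm:
  moves:
    - [[0,0,0,0,0,0],[0,0,0,0,0,0],[0,0,0,0,0,0],[0,0,30,0,0,0],[0,0,40,0,0,0]]
  gripper: -0.1

```text
clock: 19.0
eef_pos: [515.8, 394.3, 211.9]
eef_rot: [-3.012, 1.559, -3.112]
wrist_force: [0.6, -0.9, 0.4]
finger_gap: 42.2
```

Call:
jog_arm:
  moves:
    - [[0,-20,40,0,0,0],[0,-40,40,0,0,0],[0,-40,0,0,0,0],[0,-30,0,0,0,0],[0,0,0,0,0,0]]

```text
clock: 19.5
eef_pos: [516.0, 265.1, 298.3]
eef_rot: [1.691, 1.566, 1.593]
wrist_force: [0.4, 0.1, 0.3]
finger_gap: 42.3
```

```bash
cat >> h.py <<'E'
def bar(fn):
    st();im,d,p=snap('wrist',fn);Q=cloud(d,p).reshape(-1,3);L=(Q-C)@np.stack([EX,EY,EZ],1)
    m=(L[:,0]>-60)&(L[:,0]<14)&(abs(L[:,1])<75)&(L[:,2]>-70)&(L[:,2]<70)
    for lo,hi in((-75,-36),(-36,-15),(-15,15),(15,36),(36,75)):
        k=m&(L[:,1]>lo)&(L[:,1]<hi)
        if k.sum()>10:print(lo,k.sum(),'min',np.percentile(L[k],2,0).round(1),'max',np.percentile(L[k],98,0).round(1))
E
python3 -c "
from h import *
bar('w4');goal(knob(5,out=9),[0,0,-1],EX)"
```

```text
19.5 [516.  265.1 298.3] [1.691 1.566 1.593] [0.4 0.1 0.3] 42.3 [0.41 0.32 1.32 0.   1.5  0.51]
-75 554 min [-17.9 -61.2  -5. ] max [  2.6 -36.9   5.9]
-36 286 min [-13.8 -35.2  -5.7] max [ -2.8 -15.5   0.2]
-15 1097 min [-17.8 -13.7  -3.5] max [13.3 13.9  7.6]
15 325 min [-13.1  15.7  -5.4] max [-2.4 35.7 -0.2]
36 701 min [-17.9  36.9  -6.3] max [ 3.  61.8  5. ]
19.55 [515.9 266.4 298.1] [1.764 1.566 1.666] [ 0.1 -0.2  0.5] 41.9 [0.41 0.33 1.32 0.   1.5  0.51]
 shift [  -7.6   29.  -143.6] rot [-0.3 -0.   0.2]
 shift [  -7.6   29.  -143.6] rot [  -0.     0.4 -179.8]
```

Half a turn is done: the bar is level again and about 8 mm out. Now onto the other knob, at the -y side.

Call:
jog_arm:
  moves:
    - [[-7,29,-20,0,0,0],[0,0,-40,0,0,0],[0,0,-40,0,0,0],[0,0,-15,0,0,0],[0,0,0,0,0,0]]

```text
clock: 20.05
eef_pos: [507.9, 300.0, 180.4]
eef_rot: [1.346, 1.563, 1.25]
wrist_force: [-0.5, -0.3, 0.5]
finger_gap: 42.2
```

```bash
python3 -c "
from h import *
goal(knob(0,out=8),[0,0,-1],EX)"
```

```text
20.05 [507.9 300.  180.4] [1.346 1.563 1.25 ] [-0.5 -0.3  0.5] 42.2 [0.47 0.42 1.46 0.01 1.25 0.56]
 shift [  1.4  -4.8 -30.4] rot [-0.4  0.1  0.1]
 shift [  1.4  -4.8 -30.4] rot [   0.2    0.6 -179.9]
```

Call:
jog_arm:
  moves:
    - [[1.4,-4.8,-15,-0.4,0,0],[0,0,-14,0,0,0],[0,0,-2,0,0,0],[0,0,0,0,0,0]]

```text
clock: 20.45
eef_pos: [510.0, 296.2, 148.7]
eef_rot: [0.238, 1.566, 0.143]
wrist_force: [-0.6, 0.6, -0.5]
finger_gap: 42.3
```

```bash
python3 -c "
from h import *
goal(knob(0,out=8),[0,0,-1],EX)"
```

```text
20.45 [510.  296.2 148.7] [0.238 1.566 0.143] [-0.6  0.6 -0.5] 42.3 [ 0.46  0.45  1.49 -0.    1.19  0.56]
 shift [-0.7 -1.   1.3] rot [-0.   0.3  0.1]
 shift [-0.7 -1.   1.3] rot [ 4.000e-01  1.000e-01 -1.799e+02]
```

Call:
jog_arm:
  moves:
    - [[-0.7,-1,0,0,0,0],[0,0,0,0,0,0],[0,0,0,0,0,0],[0,0,0,0,0,0],[0,0,0,0,0,0]]
  gripper: -1

```text
clock: 20.95
eef_pos: [509.8, 295.4, 150.7]
eef_rot: [0.392, 1.564, 0.296]
wrist_force: [-0.4, 0.1, -0.5]
finger_gap: 23.1
```

Call:
jog_arm:
  moves:
    - [[-0.6,2,13.5,0,0,0],[-0.3,5,10,0,0,0],[-0.3,6,9,0,0,0],[-0.2,8,6,0,0,0],[0,0,0,0,0,0]]

```text
clock: 21.45
eef_pos: [508.0, 318.5, 193.9]
eef_rot: [0.424, 1.563, 0.328]
wrist_force: [-1.8, -1.6, -0.8]
finger_gap: 22.9
```

```bash
python3 -c "
from h import *
for a in(60,90,115):goal(knob(a,out=8+a/20),[0,0,-1],EX)"
```

```text
21.45 [508.  318.5 193.9] [0.424 1.563 0.328] [-1.8 -1.6 -0.8] 22.9 [ 0.5   0.43  1.42 -0.    1.29  0.6 ]
 shift [0.8 2.9 1.2] rot [-0.1  0.4  0.1]
 shift [0.8 2.9 1.2] rot [   0.6    0.2 -179.9]
21.45 [508.  318.5 193.9] [0.424 1.563 0.328] [-1.8 -1.6 -0.8] 22.9 [ 0.5   0.43  1.42 -0.    1.29  0.6 ]
 shift [ 1.8 28.9  8.1] rot [-0.1  0.4  0.1]
 shift [ 1.8 28.9  8.1] rot [   0.6    0.2 -179.9]
21.45 [508.  318.5 193.9] [0.424 1.563 0.328] [-1.8 -1.6 -0.8] 22.9 [ 0.5   0.43  1.42 -0.    1.29  0.6 ]
 shift [ 2.6 50.9  3.3] rot [-0.1  0.4  0.1]
 shift [ 2.6 50.9  3.3] rot [   0.6    0.2 -179.9]
```

Call:
jog_arm:
  moves:
    - [[0.5,10,4,0,0.4,0],[0.5,10,2,0,0,0],[0.4,10,0,0,0,0],[0.4,9,-3,0,0,0],[0,0,0,0,0,0]]

```text
clock: 21.95
eef_pos: [507.1, 359.8, 198.8]
eef_rot: [2.971, 1.565, 2.877]
wrist_force: [1.1, 0.8, -1.8]
finger_gap: 22.9
```

```bash
python3 -c "
from h import *
for a in(115,135,150,175):goal(knob(a,out=8+a/20),[0,0,-1],EX)"
```

```text
21.95 [507.1 359.8 198.8] [2.971 1.565 2.877] [ 1.1  0.8 -1.8] 22.9 [0.56 0.48 1.33 0.   1.33 0.65]
 shift [ 3.5  9.6 -1.6] rot [-0.1 -0.3 -0. ]
 shift [ 3.5  9.6 -1.6] rot [ 5.0e-01 -1.0e-01  1.8e+02]
21.95 [507.1 359.8 198.8] [2.971 1.565 2.877] [ 1.1  0.8 -1.8] 22.9 [0.56 0.48 1.33 0.   1.33 0.65]
 shift [  3.9  24.4 -12. ] rot [-0.1 -0.3 -0. ]
 shift [  3.9  24.4 -12. ] rot [ 5.0e-01 -1.0e-01  1.8e+02]
21.95 [507.1 359.8 198.8] [2.971 1.565 2.877] [ 1.1  0.8 -1.8] 22.9 [0.56 0.48 1.33 0.   1.33 0.65]
 shift [  3.9  32.7 -22.8] rot [-0.1 -0.3 -0. ]
 shift [  3.9  32.7 -22.8] rot [ 5.0e-01 -1.0e-01  1.8e+02]
21.95 [507.1 359.8 198.8] [2.971 1.565 2.877] [ 1.1  0.8 -1.8] 22.9 [0.56 0.48 1.33 0.   1.33 0.65]
 shift [  3.3  39.6 -44.2] rot [-0.1 -0.3 -0. ]
 shift [  3.3  39.6 -44.2] rot [ 5.0e-01 -1.0e-01  1.8e+02]
```

Call:
jog_arm:
  moves:
    - [[0,9,-2,0,0,0],[0,8,-5,0,0,0],[0,7,-7,0,0,0],[0,6,-9,0,0,0],[0,0,0,0,0,0]]

```text
clock: 22.45
eef_pos: [505.7, 395.1, 177.6]
eef_rot: [2.252, 1.562, 2.159]
wrist_force: [-2.5, -0.4, -1.4]
finger_gap: 21.6
```

```bash
python3 -c "
from h import *
for a in(150,180):goal(knob(a,out=8+a/20),[0,0,-1],EX)"
```

```text
22.45 [505.7 395.1 177.6] [2.252 1.562 2.159] [-2.5 -0.4 -1.4] 21.6 [0.6  0.54 1.29 0.01 1.31 0.69]
 shift [ 5.3 -2.6 -1.6] rot [-0.4 -0.3 -0.1]
 shift [ 5.3 -2.6 -1.6] rot [  0.4  -0.7 179.9]
22.45 [505.7 395.1 177.6] [2.252 1.562 2.159] [-2.5 -0.4 -1.4] 21.6 [0.6  0.54 1.29 0.01 1.31 0.69]
 shift [  4.4   4.5 -27.6] rot [-0.4 -0.3 -0.1]
 shift [  4.4   4.5 -27.6] rot [  0.4  -0.7 179.9]
```

Call:
jog_arm:
  moves:
    - [[1,0,-8,0,0,0],[0,1,-10,0,0,0],[0,1,-8,0,0,0],[0,0,0,0,0,0]]

```text
clock: 22.85
eef_pos: [503.0, 404.2, 153.3]
eef_rot: [2.114, 1.552, 2.024]
wrist_force: [-1.1, -0.5, 2.9]
finger_gap: 20.1
```

```bash
python3 -c "
from h import *
goal(knob(180,out=17),[0,0,-1],EX);snap('scene','sc2')
im=cv2.imread('pics/sc2.png');cv2.imwrite('pics/sc2.png',cv2.resize(im[120:230,290:420],None,fx=5,fy=5))"
```

```text
22.85 [503.  404.2 153.3] [2.114 1.552 2.024] [-1.1 -0.5  2.9] 20.1 [0.61 0.57 1.31 0.02 1.26 0.7 ]
 shift [ 7.2 -4.6 -3.3] rot [-1.  -0.5 -0.3]
 shift [ 7.2 -4.6 -3.3] rot [  0.7  -1.5 179.7]
```

View pics/sc2.png

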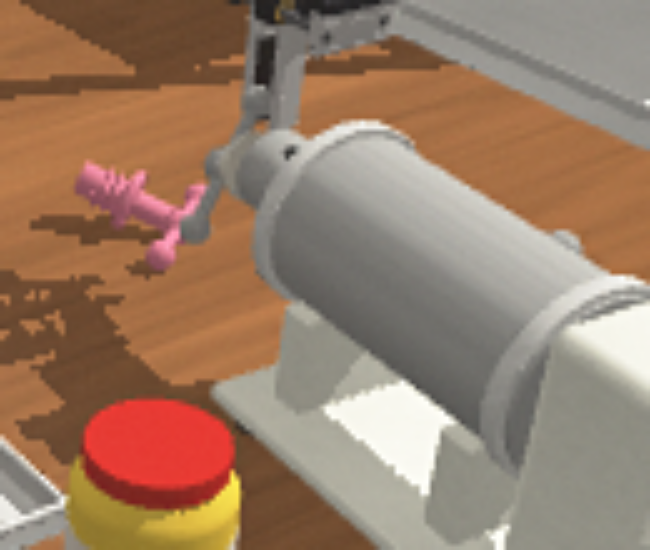

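The bar's far knob at (255,100) is only just held and the near knob is at (195,230). I'll release and look from above.

Call:
jog_arm:
  moves:
    - [[0,0,0,0,0,0],[0,0,0,0,0,0],[0,0,0,0,0,0],[0,0,30,-0.8,-0.5,-0.3],[0,0,40,0,0,0]]
  gripper: -0.1

```text
clock: 23.4
eef_pos: [502.2, 402.7, 218.4]
eef_rot: [-2.48, 1.563, -2.576]
wrist_force: [0.5, -0.1, 0.6]
finger_gap: 42.6
```

Call:
jog_arm:
  moves:
    - [[0,-20,40,0,0,0],[0,-40,40,0,0,0],[0,-40,0,0,0,0],[0,-38,0,0,0,0],[0,0,0,0,0,0]]

```text
clock: 23.9
eef_pos: [502.6, 264.9, 301.8]
eef_rot: [-0.658, 1.569, -0.753]
wrist_force: [0.2, 1.0, 0.4]
finger_gap: 42.1
```

```bash
python3 -c "
from h import *
bar('w5');goal(knob(0,out=17),[0,0,-1],EX)"
```

```text
23.9 [502.6 264.9 301.8] [-0.658  1.569 -0.753] [0.2 1.  0.4] 42.1 [ 0.42  0.3   1.35 -0.    1.5   0.52]
-75 50 min [-10.1 -39.7 -62.1] max [  4.3 -36.1 -53.5]
-36 364 min [-13.3 -35.1 -60.9] max [  7.5 -15.1 -38.9]
-15 1232 min [-26.2 -12.5 -37.2] max [13.  14.1 -3.9]
15 625 min [-36.1  15.4 -18.8] max [-9.3 35.7 26.1]
36 320 min [-36.5  36.1  16. ] max [-15.3  46.8  26.2]
23.95 [502.5 266.5 301.5] [-0.759  1.569 -0.854] [0.6 0.7 0.3] 42.4 [ 0.42  0.3   1.35 -0.    1.5   0.52]
 shift [  -2.1   29.5 -151.5] rot [0.1 0.1 0. ]
 shift [  -2.1   29.5 -151.5] rot [ 1.0e-01 -1.0e-01 -1.8e+02]
```

View pics/w5.png

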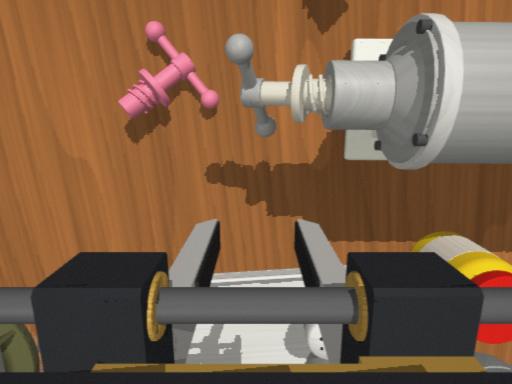

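The plug has let go of the thread and droops by about 18°, with its shank end still in the bore. The bar knobs show at (240,48) and (264,126), the flange at (302,92). I'll fit the neck line, then grip the neck across.

```bash
python3 - <<'E'
from h import *
im,d,p=load('wrist');Q=cloud(d,p).reshape(-1,3);L=(Q-C)@np.stack([EX,EY,EZ],1)
for x in range(-30,60,4):
    k=(abs(L[:,0]-x)<2)&(abs(L[:,1])<30)&(L[:,2]>-60)&(L[:,2]<60)
    if k.sum()>5:
        t=np.percentile(L[k][:,2],97);kk=k&(L[:,2]>t-8);print(x,k.sum(),'top',t.round(1),'y range',np.percentile(L[kk][:,1],[3,97]).round(1))
xd=.31*EX-.95*EZ;P=C+4*EX+2.5*EY-17*EZ
goal(P+80*np.array([-.31*EX+.95*EZ])[0],xd,EY)
E
```

```text
-30 38 top 23.5 y range [25.3 29.7]
-26 176 top 22.9 y range [25.2 29.7]
-22 226 top 21.6 y range [25.5 29.7]
-18 211 top 17.9 y range [27.4 29.8]
-14 207 top -2.3 y range [-0.8 21.6]
-10 192 top -8.8 y range [-7.6 14.8]
-6 190 top -9.9 y range [-6.9 14.8]
-2 178 top -7.8 y range [-5.9 12.8]
2 143 top -6.3 y range [-6.1 12.7]
6 134 top -5.2 y range [-7.  11.8]
10 115 top -3.7 y range [-6.2 12.4]
14 112 top -2.5 y range [-7.1 12.3]
18 189 top 14.5 y range [-13.4  14.7]
22 254 top 16.1 y range [-13.6  18. ]
26 211 top 14.8 y range [-16.2  21.3]
30 210 top 6.1 y range [-18.  25.]
34 245 top 11.1 y range [-6.6 13.6]
38 160 top 10.4 y range [-12.3  11.6]
42 199 top 14.1 y range [-6.9 13.4]
46 148 top 13.9 y range [-11.6  11. ]
50 569 top 27.6 y range [-18.7  17. ]
54 400 top 29.9 y range [-17.9  18.6]
58 334 top 29.9 y range [-17.9  17.9]
23.95 [502.5 266.5 301.5] [-0.759  1.569 -0.854] [0.6 0.7 0.3] 42.4 [ 0.42  0.3   1.35 -0.    1.5   0.52]
 shift [ -0.8  84.2 -92.5] rot [-15.5 -12.7  89.2]
 shift [ -0.8  84.2 -92.5] rot [ 12.9 -15.5 -89.1]
```

Call:
jog_arm:
  moves:
    - [[-1,8,0,0,0,8.1],[-1,8,0,0,0,8.1],[-1,8,0,0,0,8.1],[-1,8,0,0,0,8.1],[-1,8,0,0,0,8.1]]

```text
clock: 24.45
eef_pos: [497.6, 310.4, 299.9]
eef_rot: [-1.99, 1.57, -1.355]
wrist_force: [0.0, -0.3, -1.9]
finger_gap: 42.3
```

Call:
jog_arm:
  moves:
    - [[-1,8,0,0,0,8.1],[-1,8,0,0,0,8.1],[-1,8,0,0,0,8.1],[-1,8,0,0,0,8.1],[-1,8,0,0,0,8.1]]

```text
clock: 24.95
eef_pos: [491.4, 357.1, 296.9]
eef_rot: [2.754, 1.567, -2.152]
wrist_force: [0.0, 0.3, -0.5]
finger_gap: 42.2
```

Call:
jog_arm:
  moves:
    - [[0,0,-5,0,0,8.1],[0,0,-5,-0.6,-6,0],[0,0,-5,-0.6,-6,0],[0,0,-5,-0.6,-6,0],[0,0,0,0,0,0]]

```text
clock: 25.45
eef_pos: [490.3, 363.1, 272.8]
eef_rot: [-1.644, 1.249, -0.108]
wrist_force: [-0.2, 0.3, 0.1]
finger_gap: 42.5
```

```bash
cat >> h.py <<'E'
xd=.31*EX-.95*EZ;P=C+8*EX+3*EY-16*EZ
E
python3 -c "
from h import *
goal(P-90*xd,xd,EY);goal(P,xd,EY)"
```

```text
25.45 [490.3 363.1 272.8] [-1.644  1.249 -0.108] [-0.2  0.3  0.1] 42.5 [ 0.67  0.28  1.46 -0.24  1.18 -0.8 ]
 shift [ 12.3 -12.1 -53.3] rot [ 1.3  0.2 -3.2]
 shift [ 12.3 -12.1 -53.3] rot [-55.    5.6 167.7]
25.45 [490.3 363.1 272.8] [-1.644  1.249 -0.108] [-0.2  0.3  0.1] 42.5 [ 0.67  0.28  1.46 -0.24  1.18 -0.8 ]
 shift [  40.1  -14.7 -138.8] rot [ 1.3  0.2 -3.2]
 shift [  40.1  -14.7 -138.8] rot [-55.    5.6 167.7]
```

Correct the heading and take a close look from here before going down.

Call:
jog_arm:
  moves:
    - [[3,-6,-15,1.3,0.2,-3.2],[4,-6,-18,0,0,0],[4,0,-16,0,0,0],[0,0,0,0,0,0]]

```text
clock: 25.85
eef_pos: [501.2, 353.9, 222.8]
eef_rot: [-1.566, 1.264, -0.091]
wrist_force: [0.0, 0.0, -0.1]
finger_gap: 42.7
```

```bash
python3 -c "
from h import *
goal(P,xd,EY)
im,d,p=snap('wrist','w6');Q=cloud(d,p).reshape(-1,3);L=(Q-C)@np.stack([EX,EY,EZ],1)
for x in range(-6,24,4):
    k=(abs(L[:,0]-x)<2)&(abs(L[:,1]-3)<20)&(L[:,2]>-40)&(L[:,2]<40)
    if k.sum()>5:
        t=np.percentile(L[k][:,2],97);kk=k&(L[:,2]>t-8);print(x,k.sum(),t.round(1),np.percentile(L[kk][:,1],[3,97]).round(1))
"
```

```text
25.85 [501.2 353.9 222.8] [-1.566  1.264 -0.091] [ 0.   0.  -0.1] 42.7 [ 0.64  0.33  1.52 -0.23  1.08 -0.75]
 shift [ 29.2  -5.5 -88.8] rot [-0.1 -0.5  0.1]
 shift [ 29.2  -5.5 -88.8] rot [  54.8   -5.1 -171.3]
-6 148 -8.7 [-5.9 12.6]
-2 153 -8.0 [-6.4 12.6]
2 151 -6.7 [-6.7 12.4]
6 141 -5.2 [-6.7 11.9]
10 148 -4.0 [-6.7 11.9]
14 150 -2.5 [-6.8 11.7]
18 443 14.4 [-13.7  15.2]
22 571 15.4 [-14.6  18.3]
```

View pics/w6.png

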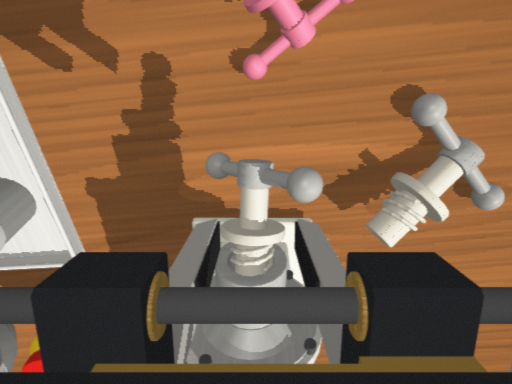

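The fingers straddle the neck at (255,200) and the +y knob is at (305,185). I'll narrow the jaws a little and go down along the tool axis.

Call:
jog_arm:
  moves:
    - [[6,-4,-15,0,-0.5,0],[7,-1,-20,0,0,0],[7,0,-20,0,0,0],[3,0,-8,0,0,0],[0,0,0,0,0,0]]
  gripper: -0.28

```text
clock: 26.4
eef_pos: [526.8, 351.8, 165.4]
eef_rot: [-1.544, 1.254, -0.07]
wrist_force: [-0.1, -0.9, 0.6]
finger_gap: 33.9
```

```bash
python3 -c "
from h import *
goal(P+1.5*EX,xd,EY)"
```

```text
26.4 [526.8 351.8 165.4] [-1.544  1.254 -0.07 ] [-0.1 -0.9  0.6] 33.9 [ 0.61  0.42  1.53 -0.24  0.95 -0.75]
 shift [  5.1  -3.5 -31.4] rot [-0.5  0.1  0.1]
 shift [  5.1  -3.5 -31.4] rot [  55.7   -4.6 -170.9]
```

Call:
jog_arm:
  moves:
    - [[-5,-4,0,0,0,0],[3,0,-10,0,0,0],[3,0,-10,0,0,0],[2,0,-8,0,0,0],[0,0,0,0,0,0]]

```text
clock: 26.9
eef_pos: [530.2, 348.5, 138.7]
eef_rot: [-1.536, 1.251, -0.061]
wrist_force: [-0.1, 0.1, -0.0]
finger_gap: 34.1
```

```bash
python3 -c "
from h import *
goal(P+1*EX,xd,EY)"
```

```text
26.9 [530.2 348.5 138.7] [-1.536  1.251 -0.061] [-0.1  0.1 -0. ] 34.1 [ 0.6   0.45  1.56 -0.25  0.9  -0.74]
 shift [ 1.2 -0.1 -4.7] rot [-0.6  0.3  0. ]
 shift [ 1.2 -0.1 -4.7] rot [  56.    -4.4 -170.8]
```

Call:
jog_arm:
  moves:
    - [[1,0,-4,0,0,0],[0,0,0,0,0,0],[0,0,0,0,0,0]]

```text
clock: 27.2
eef_pos: [531.4, 348.6, 134.3]
eef_rot: [-1.536, 1.251, -0.062]
wrist_force: [0.8, 0.4, 0.9]
finger_gap: 33.6
```

Call:
jog_arm:
  moves:
    - [[0,0,0,0,0,0],[0,0,0,0,0,0],[0,0,0,0,0,0],[0,0,0,0,0,0],[0,0,0,0,0,0]]
  gripper: -1
  squeeze: 45

```text
clock: 27.7
eef_pos: [531.5, 348.4, 134.8]
eef_rot: [-1.536, 1.251, -0.062]
wrist_force: [0.9, 0.3, -0.9]
finger_gap: 21.0
```

```bash
python3 -c "
from h import *
goal(P+1*EX,xd,EY)"
```

```text
27.7 [531.5 348.4 134.8] [-1.536  1.251 -0.062] [ 0.9  0.3 -0.9] 21.0 [ 0.6   0.45  1.56 -0.25  0.89 -0.74]
 shift [-0.  -0.1 -0.8] rot [-0.6  0.3  0. ]
 shift [-0.  -0.1 -0.8] rot [  56.    -4.4 -170.8]
```

Gripped at 21 mm. Now I'll draw it out along the press axis.

Call:
jog_arm:
  moves:
    - [[-5,0.5,0,0,0,0],[-5,0.5,0,0,0,0],[0,0,0,0,0,0]]

```text
clock: 28.0
eef_pos: [520.5, 348.9, 133.6]
eef_rot: [-1.541, 1.253, -0.067]
wrist_force: [1.5, 1.8, -5.9]
finger_gap: 20.9
```

Call:
jog_arm:
  moves:
    - [[-6,0.5,0,0,0,0],[-6,0.5,0,0,0,0],[0,0,0,0,0,0]]

```text
clock: 28.3
eef_pos: [507.0, 350.2, 133.3]
eef_rot: [-1.541, 1.253, -0.067]
wrist_force: [0.1, -0.3, -2.8]
finger_gap: 21.1
```

Call:
jog_arm:
  moves:
    - [[-15,1.5,0,0,0,0],[-20,2,0,0,0,0],[-20,2,0,0,0,0],[0,0,10,0,0,0],[0,0,0,0,0,0]]

```text
clock: 28.8
eef_pos: [450.5, 356.3, 145.1]
eef_rot: [-1.535, 1.251, -0.061]
wrist_force: [0.5, 0.2, -2.8]
finger_gap: 20.9
```

```bash
python3 -c "
from h import *
st();snap('wrist','w7');im,d,p=snap('scene')
a=cv2.imread('pics/w7.png');b=cv2.resize(im[110:230,270:430],(512,384));cv2.imwrite('pics/m7.png',cv2.resize(np.hstack([a,b]),(800,300)))"
```

```text
28.8 [450.5 356.3 145.1] [-1.535  1.251 -0.061] [ 0.5  0.2 -2.8] 20.9 [ 0.7   0.33  1.71 -0.28  0.89 -0.62]
```

View pics/m7.png

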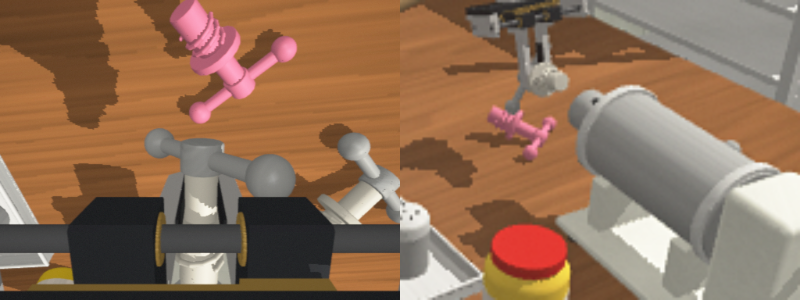

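The plug is clear of the press. The neck is held, the bar is rolled about 50° and the nose is about 18° down. I'll lift it and carry it over the pan.

Call:
jog_arm:
  moves:
    - [[0,0,30,0,0,0],[0,0,30,0,0,0],[0,-20,20,0,0,0],[-3,-35,0,0,0,0],[-3,-35,0,0,0,0]]

```text
clock: 29.4
eef_pos: [446.1, 264.6, 224.3]
eef_rot: [-1.546, 1.254, -0.07]
wrist_force: [1.1, -0.4, -2.7]
finger_gap: 20.9
```

Call:
jog_arm:
  moves:
    - [[-3,-35,0,0,0,0],[-3,-35,0,0,0,0],[-3,-35,0,0,0,0],[-3,-35,0,0,0,0],[-3,-35,0,0,0,0]]

```text
clock: 29.9
eef_pos: [431.6, 81.8, 224.4]
eef_rot: [-1.547, 1.252, -0.072]
wrist_force: [0.5, -0.1, -3.1]
finger_gap: 20.7
```

Call:
jog_arm:
  moves:
    - [[0,-35,0,0,0,0],[0,-35,0,0,0,0],[0,-25,0,0,0,0],[0,0,0,0,0,0]]

```text
clock: 30.3
eef_pos: [431.6, -21.9, 224.9]
eef_rot: [-1.552, 1.25, -0.083]
wrist_force: [-0.3, -0.1, -3.1]
finger_gap: 20.9
```

```bash
python3 -c "
from h import *
goal([430,-17,80],xd,EY)"
```

```text
30.3 [431.6 -21.9 224.9] [-1.552  1.25  -0.083] [-0.3 -0.1 -3.1] 20.9 [-0.15 -0.15  2.03  0.03  0.94 -1.63]
 shift [  -1.6    4.9 -144.9] rot [-0.3  0.3  0.4]
 shift [  -1.6    4.9 -144.9] rot [  55.9   -5.  -170.5]
```

Call:
jog_arm:
  moves:
    - [[0,5,-40,0,0,0],[0,0,-40,0,0,0],[0,0,-40,0,0,0],[0,0,-18,0,0,0],[0,0,0,0,0,0]]

```text
clock: 30.8
eef_pos: [432.8, -17.4, 83.9]
eef_rot: [-1.554, 1.245, -0.089]
wrist_force: [0.1, 0.0, -3.1]
finger_gap: 20.9
```

Call:
jog_arm:
  moves:
    - [[0,0,-5,0,0,0],[0,0,-5,0,0,0],[0,0,-3,0,0,0],[0,0,0,0,0,0]]
  squeeze: 14

```text
clock: 31.2
eef_pos: [434.8, -17.2, 72.9]
eef_rot: [-1.554, 1.241, -0.089]
wrist_force: [0.0, 0.8, -2.9]
finger_gap: 21.6
```

```bash
cat >> h.py <<'E'
def both(fn):
    st();a,_,_=snap('wrist');im,d,p=snap('scene');b=cv2.resize(im[150:260,190:337],(512,384));cv2.imwrite(f'pics/{fn}.png',cv2.resize(np.hstack([a,b]),(800,300)))
E
python3 -c "
from h import *
both('m8')"
```

```text
31.2 [434.8 -17.2  72.9] [-1.554  1.241 -0.089] [ 0.   0.8 -2.9] 21.6 [-0.13  0.12  2.19  0.03  0.5  -1.62]
```

View pics/m8.png

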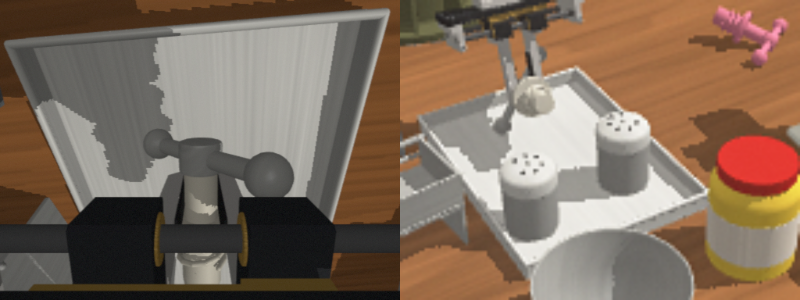

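Both dredgers stand upright at (530,190) and (622,150). The plug hangs over the front of the pan with its low knob just above the floor. Lowering slowly so that the knob's contact rolls the bar level.

Call:
jog_arm:
  moves:
    - [[0,0,-4,0,0,0],[0,0,-4,0,0,0],[0,0,-4,0,0,0],[0,0,0,0,0,0]]

```text
clock: 31.7
eef_pos: [436.1, -17.3, 61.5]
eef_rot: [-1.555, 1.237, -0.089]
wrist_force: [-0.1, -1.3, 0.6]
finger_gap: 21.8
```

Call:
jog_arm:
  moves:
    - [[0,0,-4,0,0,0],[0,0,-4,0,0,0],[0,0,0,0,0,0]]

```text
clock: 32.0
eef_pos: [439.2, -17.2, 55.5]
eef_rot: [-1.554, 1.229, -0.088]
wrist_force: [-1.0, -1.0, -1.8]
finger_gap: 21.4
```

Call:
jog_arm:
  moves:
    - [[0,0,-4,0,0,0],[0,0,-4,0,0,0],[0,0,0,0,0,0]]

```text
clock: 32.3
eef_pos: [441.0, -17.3, 48.6]
eef_rot: [-1.554, 1.224, -0.088]
wrist_force: [-0.4, -1.3, -0.7]
finger_gap: 21.4
```

Call:
jog_arm:
  moves:
    - [[-1,0,-4,0,0.5,0],[-1,0,-4,0,0.5,0],[0,0,0,0,0,0]]

```text
clock: 32.6
eef_pos: [439.3, -17.4, 40.4]
eef_rot: [-1.56, 1.242, -0.093]
wrist_force: [0.3, -1.0, -0.8]
finger_gap: 21.8
```

Call:
jog_arm:
  moves:
    - [[-1,0,-4,0,0.3,0],[-1,0,-4,0,0.3,0],[0,0,0,0,0,0]]

```text
clock: 32.9
eef_pos: [437.1, -17.4, 31.6]
eef_rot: [-1.564, 1.253, -0.097]
wrist_force: [1.8, -1.4, 0.3]
finger_gap: 21.4
```

```bash
python3 -c "
from h import *
both('m9')"
```

```text
32.9 [437.1 -17.4  31.6] [-1.564  1.253 -0.097] [ 1.8 -1.4  0.3] 21.4 [-0.13  0.22  2.2   0.03  0.4  -1.62]
```

View pics/m9.png

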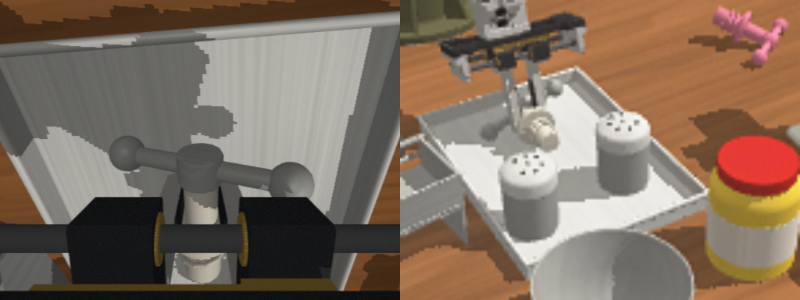

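The bar has rolled close to level, with knobs at (127,153) and (290,180). A few more mm down, then release.

Call:
jog_arm:
  moves:
    - [[0,0,-3,0,0,0],[0,0,-3,0,0,0],[0,0,0,0,0,0]]

```text
clock: 33.3
eef_pos: [437.4, -17.4, 25.7]
eef_rot: [-1.563, 1.252, -0.096]
wrist_force: [0.8, -1.4, -0.3]
finger_gap: 21.2
```

Call:
jog_arm:
  moves:
    - [[0,0,-2,0,0,0],[0,0,0,0,0,0]]

```text
clock: 33.5
eef_pos: [437.8, -17.4, 24.3]
eef_rot: [-1.563, 1.251, -0.096]
wrist_force: [-3.8, 0.4, 7.0]
finger_gap: 21.6
```

Call:
jog_arm:
  moves:
    - [[0,0,0,0,0,0],[0,0,0,0,0,0],[0,0,0,0,0,0],[0,0,0,0,0,0],[0,0,0,0,0,0]]
  gripper: -0.3

```text
clock: 34.0
eef_pos: [437.9, -17.4, 24.6]
eef_rot: [-1.562, 1.25, -0.096]
wrist_force: [0.1, 0.8, 3.3]
finger_gap: 33.2
```

Call:
jog_arm:
  moves:
    - [[-3,0,10,0,0,0],[-5,0.5,15,0,0,0],[-7,0.7,22,0,0,0],[-10,1,30,0,0,0],[-10,1,30,0,0,0]]

```text
clock: 34.5
eef_pos: [398.3, -13.9, 129.7]
eef_rot: [-1.561, 1.263, -0.095]
wrist_force: [-0.2, -0.1, 0.1]
finger_gap: 32.8
```

Call:
jog_arm:
  moves:
    - [[0,0,40,0,6,0],[0,0,40,0,6,0],[0,0,40,0,6,0],[0,-40,20,0,0,0],[0,-40,0,0,0,0]]

```text
clock: 35.0
eef_pos: [394.6, -92.6, 275.4]
eef_rot: [2.785, 1.538, -2.022]
wrist_force: [0.1, -0.8, -0.1]
finger_gap: 33.0
```

Call:
jog_arm:
  moves:
    - [[-10,-45,0,0,0,0],[-10,-45,0,0,0,0],[-10,-45,0,0,0,0],[-10,-45,0,0,0,0],[0,0,0,0,0,0]]

```text
clock: 35.5
eef_pos: [350.4, -282.0, 274.2]
eef_rot: [2.681, 1.538, -2.127]
wrist_force: [-0.0, 0.3, 0.2]
finger_gap: 32.7
```

```bash
python3 -c "
from h import *
st();a,_,_=snap('top');b,_,_=snap('scene')
cv2.imwrite('pics/m10.png',cv2.resize(np.hstack([cv2.resize(a[90:300,90:460],(512,384)),cv2.resize(b[130:330,80:360],(512,384))]),(800,300)))"
```

```text
35.5 [ 350.4 -282.   274.2] [ 2.681  1.538 -2.127] [-0.   0.3  0.2] 32.7 [-0.74  0.03  1.72 -0.03  1.39 -2.21]
```

View pics/m10.png

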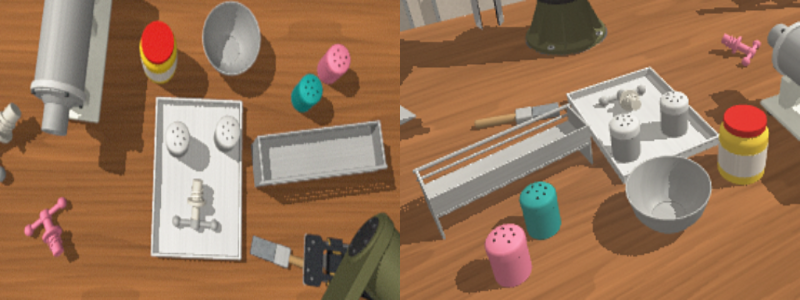

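The plug is lying in the pan at (195,205), both dredgers stand in it at (178,138) and (228,133), and the rack is empty. The bystanders are where they were and the arm is clear. Handing in.

```bash
python3 -c "
from h import *
print(manip.sign_off())"
```

```text
the job is handed in; nothing more can be done
None
```

The press is stripped: the plug is unscrewed and lying in the sheet pan, and both dredgers stand upright beside it. There were only two dredgers on the rack. I handed the job in after about 36 s of the 210 s allowed.

- **Dredgers:** I lifted each by its lid band, over the front rail, and lowered it to the pan floor before letting go. The first one slid a few millimetres in the grip as it touched the floor.
- **Plug:** I unscrewed it in two half-turn strokes on the crossbar knobs. On the second stroke the pads slid partly off the knob and also pulled the plug out a little. It hung about 18° nose-down with its shank still in the bore. I then gripped it by the neck, drew it out without binding, and lowered it until it lay flat.
- **Last checks:** the final top and scene pictures show the rack empty and the plug and dredgers in the pan. The bowl, tub and brush, and the pink, turquoise and larger white look-alikes, appear to be where they were. The arm was about 270 mm above the bench, touching nothing. The highest wrist force I read was about 8 N.
- **Failed or disagreed:** the wrist force did not show clearly when the dredgers touched the floor, so I judged contact from the measured height of their lids.

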